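# Fit a fresh intake filter from the flow rack to the vacuum pump

### The job

Fit a fresh filter to the vacuum pump: lift the front blue-tab cassette up out of its sloped roller lane, so that the ones behind roll down to the front stop. Tip its foot into the slot of the pump's filter box with its top leaning out, then swing it upright under the drip hood until it is fully home and both yellow clips have sprung back in front of it. Let go, and leave the other cassettes in their lanes and everything else on the table where it is.

Things in the scene. Friction and masses are not known exactly. Their poses are not given: they have to be found in the camera images.
- blue1_tab (a point): centre of the blue pull tab of the front cassette of the blue lane, the one to fit. The tab is 50 (x) x 14 (y) x 48 mm high (z) and stands on the middle of the cassette's top edge, so this point is 124 mm above the cassette's underside, 24 mm above its body. Attitude is the cassette's. No other tab stands nearer than 90 mm sideways, 120 mm lengthwise.
- blue1: that front cassette: a grey-framed white pleated filter on its long edge, 120 long (x, along the lane) x 22 thick (y) x 100 mm high (z) without the blue tab on top; front and back are alike; 0.2 to 0.45 kg. Origin at the centre of its underside, z up along the cassette.
- blue2: the second blue cassette, of the same build, touching the first from behind; origin at the centre of its underside.
- blue3: the third blue cassette, of the same build, behind the second; origin at the centre of its underside.
- orange1: front cassette of the other lane, same build but with an orange tab, another grade; origin at the centre of its underside.
- orange2: second cassette with an orange tab, behind it; origin at the centre of its underside.
- lane_blue: blue-marked lane of a low two-lane flow rack (it may be the left or the right one, 90 mm apart), rising from the robot at 8 degrees on free rollers. Origin at table level under the inner face of its front stop, lane middle; x level along the lane to its high end, z up. At the stop the roller tops are 35 mm up; the stop rises 22 mm over them; guide rails 27 mm apart reach 63 mm over them.
- lane_orange: the other lane, of the same shape with an orange mark, for the orange cassettes; its rollers are braked.
- lane_place1 (a point): on the blue lane's roller tops 60 mm up the slope from the stop: where the underside centre of the foremost cassette rests. The queue leans on the stop with about 1 N; once the front cassette is clear of the next one and its tab (150 mm up the lane's normal), the rest rolls down by itself at 0.1 to 0.25 m/s. The second place is 120 mm farther up the slope. Axes as lane_blue.
- slot (a point): centre of the slot floor in the filter box on the front of the blue vacuum pump, 30 mm above the table: where the cassette's underside centre comes to rest. x points into the box (away from the robot), y left, z up. In its frame, mm: rear gasket frame at x = 12; cheeks at y = +-63.5 from x = -24 back; front sill lip from x = -14, flaring 30 degrees outwards up to x = -23, z = 16.
- hood_edge (a point): middle of the front edge of the blue drip hood, on its underside: x = -34, z = 106 mm in the slot's frame (same axes). The hood is 3 mm thick and covers both sides (|y| 36 to 67 mm) back to the frame; its middle 72 mm is open for the tab. So a cassette's foot goes in behind the lip with its top leaning to -x 25 to 35 degrees, then it swings upright. In the middle nothing behind tops z = 88 up to x = 110.
- clip_left (a joint): angle (rad) of the yellow spring clip on the left (+y) cheek: an upright-hinged leaf 36 long, 78 to 92 mm above the slot floor, slanting in from x = -47, y = 66 to end at x = -12.5, y = 56 mm (slot frame). 0: sprung in, before the edge of a cassette that is home. A cassette swinging upright pushes it out to about 0.11; it snaps back when passed. Both together resist with about 4 to 9 N at the tab.
- clip_right (a joint): the same for the clip on the right (-y) cheek.
- jar_amber: amber glass jar, 60 mm across, 85 mm high, loose on the table, to be left alone; origin at its underside.
- beaker: steel beaker, 76 mm across, 100 mm high, loose on the table, to be left alone; origin at its underside.
- spanner: spanner, 170 mm long, lying flat along its x, loose on the table, to be left alone; origin at its underside (middle).
- clamp_gasket: black rubber gasket ring, 68 mm across, 8 mm high, loose on the table, to be left alone; origin at its underside.
- bottle_white: white plastic bottle with a blue cap, 64 mm across, 150 mm high, loose on the table, to be left alone; origin at its underside.
- sample_pot: white lidded pot, 56 mm across, 60 mm high, loose on the table, to be left alone; origin at its underside.

How it is judged (in metres and radians):
On the way, in this order (a step that is already met when the one before it is completed fails the run):
1. the front blue cassette is lifted up, above the front stop of its lane (z of blue1 in the frame of lane_blue above 0.07 m), for 0.02 s.
2. the two cassettes behind have rolled forward to the stop and come to rest in their lane (x of blue2 in the frame of lane_blue between 0.05191 and 0.06791 m and linear speed of each of blue2, blue3 below 0.02 m/s and x of blue3 in the frame of lane_blue between 0.17154 and 0.18754 m), for 0.2 s.
3. the cassette's foot is in the slot of the filter box while its top leans out (more than 15 degrees) (x of blue1 in the frame of slot between -0.02 and 0.012 m and z of blue1 in the frame of slot between -0.004 and 0.016 m and y of blue1 in the frame of slot between -0.008 and 0.008 m and angle between blue1's own z axis and vertical above 0.26 rad), for 0.1 s.
At the end, for the whole second after the job is handed in: First blue cassette at rest in the filter box: underside centre within 4 mm (in/out), 6 mm (sideways), 3 mm (height) of the slot centre, upright within 0.05 rad, square within 0.06 rad, both clips below 0.05 rad; the other two blue ones at rest in the lane's first two places, 8 mm (all of step 2 and x of blue1 in the frame of slot between -0.004 and 0.004 m and y of blue1 in the frame of slot between -0.006 and 0.006 m and z of blue1 in the frame of slot between -0.003 and 0.003 m and angle between blue1's own z axis and vertical below 0.05 rad and angle between the x axis of blue1 and the y axis of slot, either way round below 0.06 rad and value of joint each of clip_left, clip_right below 0.05 rad and linear speed of blue1 below 0.02 m/s); the robot touches nothing.
It fails at once if another cassette is lifted out of its place or an orange one is shifted more than 20 mm (z of any of blue2, blue3 in the frame of lane_blue above 0.1 m or distance of any of orange1, orange2 from where it was at the start of the episode above 0.02 m).
It fails at once if something standing by on the table is shifted more than 30 mm (distance of any of jar_amber, beaker, spanner, clamp_gasket, bottle_white, sample_pot from where it was at the start of the episode above 0.03 m).
It also fails if it takes over 51 s, if anything falls off the work surface, if the arm or the gripper's body presses on something with over 40 N, if the wrist force passes 120 N, or if a joint passes its speed limit or range.

### The arm

A 6-joint arm with a two-finger parallel gripper is mounted at the origin on the work surface. World frame = base frame: x ahead of the robot, y to its left, z up, the work surface at z = 0. Lengths are in mm, angles in rad, forces in N, time in s.
With the tool pointing down it reaches from about 400 to 925 mm from the base axis. Payload 12.5 kg.
Tool frame: the origin (TCP) lies at the very end of the fingers, on their centre line; the grasp point (between the pads) lies 19 mm behind it; z points along the fingers, y is the direction in which the jaws open and shut (so a half turn about z gives the same grasp; the last joint's range is limited). The gripper opens to 95 mm and grips with 3 to 60 N. Pads are 20 mm wide; open, the fingers measure 119 mm over their backs; the gripper's body (75 mm by 180 mm) begins 59 mm behind the grasp point.
Start: joints at [-1.379, 0.491, 1.559, -0, 1.092, -0.106], TCP at [183.409, -597.503, 192.261] pointing down, gripper open.
Joint ranges: [-3.1, 3.1], [-0.84, 2.19], [0.05, 2.79], [-1.13, 4.28], [0.06, 2.93], [-2.69, 2.69]. Speed limits (rad/s): [2.22, 2.22, 2.79, 3.14, 3.14, 3.14].

### API

Orientations are given as a 3x3 rotation matrix whose columns are the frame's x, y, z axes.
In Python, from workcell import bot gives the robot as it stands.
- The arm moves only by the shell command python3 -m jog 'ROWS'. ROWS is JSON, a list that holds one entry, the list of rows, each a list of 7 numbers: the shift along the world's x, y, z in m, then the turn, a rotation vector about the world's x, y, z in degrees, then the closure, from 0 (fully open) to 1 (shut). In form: [[[tx, ty, tz, ax, ay, az, hand], ...]]. A call has 1 to 12 rows; each row is the pose to reach, as a shift and turn from the pose commanded when the call began; what a row does not reach only later rows make up. A row lasts 1/12 s, in which the tool goes at most 41.7 mm and 7.16 degrees, less where a joint would pass 70% of its speed; a pose out of reach is approached as far as the arm can. A call with a gripper value outside its range is refused whole. The fingers move at their own pace and stop on an object; the grip force is fixed at half the most. Time passes only in rows, so rows that repeat a pose let the fingers close. It gives the time, the measured TCP pose, the force and the opening at its end, in the units of the state.
- bot.get_obs(): the state, without advancing time (a new reading comes with each control period).
- bot.snapshot(name): name is "scene" or "top" or "wrist"; returns the picture (420x560x3 uint8, red, green, blue); there is no depth.
- bot.calibration(name): a dict with "mtx" (3x3 intrinsics, pixels), "rvec" (rotation vector, rad) and "tvec" (3), from world to camera coordinates, as OpenCV has them; the wrist camera has in their place "T_tool_cam" (4x4, takes a point from camera to tool coordinates, whose origin is the TCP and whose axes are the flange's). Camera axes: x right, y down, z forward; pixel columns grow to the right and rows downward; lengths in mm; the calibration is good to about 2 mm. A picture is of the moment at which its call begins: read the wrist's pose just before it. calibration takes no time and is no camera call.
- bot.hand_in(): hands the job in, once; it reports no verdict.
Trained networks look in the newest picture that a camera, given by its name, has taken for a name from the list of things; names that differ only in an ending like _2 or _b are one class to them, and where a whole thing is asked for, a point or a joint stands for the part that bears it (a point fixed in the world has none). Each returns a list of dicts, best first, with "conf" (0 to 1); they miss things now and then, are a little off and sometimes report something else, mostly with a low value. They report only what shows in the picture. A call takes as long as a camera call.
- bot.recognise(camera, target): "position" ([x, y, z] in mm, in the coordinates of the camera as it stood for that picture, good to about 4 mm: the middle of the surface that is visible of it).
The state is a dict: "t": time; "joint_pos": joint angles; "qvel": joint speeds; "joint_efforts": joint torques, N m; "tcp_pos": TCP position; "eef_rot": TCP orientation; "wrist_force": force on the tool from outside, world axes, zero at the start; "ft_torque": the same for the moment, N m; "finger_gap": opening from 0.0 (shut) to 1.0 (fully open).
Only numpy, scipy, OpenCV 4.12 (cv2) and the standard library are available. Lean on these libraries where they do the work, as an engineer would, in place of code of your own. Each camera call takes 0.05 s, during which the arm holds its last target.

## Working session

There is one attempt and no reset: what is moved stays moved. The work goes in short steps, Python scripts to look and compute and a shell command to move; the robot and the scene stay as the last step left them, time stands still between calls to the robot, and variables do not carry over. Pictures are saved under pics/ and viewed, and the job is handed in when it is done.

```bash
ls -la; mkdir -p pics; cat > h.py <<'E'
import numpy as np, cv2
from workcell import bot
def save(img,name): cv2.imwrite('pics/'+name+'.png', cv2.cvtColor(img,cv2.COLOR_RGB2BGR))
def camT(name, obs=None):
    c=bot.calibration(name)
    if 'rvec' in c:
        R,_=cv2.Rodrigues(np.array(c['rvec'],float)); t=np.array(c['tvec'],float).ravel()
        T=np.eye(4); T[:3,:3]=R.T; T[:3,3]=-R.T@t
        return T
    W=np.eye(4); W[:3,:3]=np.array(obs['eef_rot']); W[:3,3]=np.array(obs['tcp_pos'])
    return W@np.array(c['T_tool_cam'])
def proj(name,P,obs=None):
    T=np.linalg.inv(camT(name,obs)); K=np.array(bot.calibration(name)['mtx'])
    P=np.atleast_2d(P); p=(T[:3,:3]@P.T).T+T[:3,3]; q=(K@p.T).T
    return q[:,:2]/q[:,2:]
def ray(name,uv,obs=None):
    T=camT(name,obs); K=np.array(bot.calibration(name)['mtx'])
    d=T[:3,:3]@np.linalg.inv(K)@np.array([uv[0],uv[1],1.]); return T[:3,3], d/np.linalg.norm(d)
def rec(name,target,obs=None,n=3):
    T=camT(name,obs)
    for r in bot.recognise(name,target)[:n]:
        p=T[:3,:3]@np.array(r['position'])+T[:3,3]
        print(name,target,round(r['conf'],2),p.round(1), proj(name,p,obs).round(0).tolist())
def tri(rays):
    A=np.zeros((3,3));b=np.zeros(3)
    for o,d in rays:
        M=np.eye(3)-np.outer(d,d);A+=M;b+=M@o
    return np.linalg.solve(A,b)
E
python3 - <<'E'
from h import *
o=bot.get_obs()
print({k:np.round(v,3).tolist() for k,v in o.items()})
for n in ['scene','top','wrist']:
    save(bot.snapshot(n),n+'0'); print(n,bot.calibration(n))
E
```

```text
total 12
drwxr-xr-x  3 agent agent 4096 Dec  7 00:32 .
drwxr-xr-x 23 root  root  4096 Dec  7 00:32 ..
drwxr-xr-x  2 agent agent 4096 Dec  7 00:32 pics
{'t': 0.0, 'joint_pos': [-1.379, 0.492, 1.559, -0.0, 1.092, -0.106], 'qvel': [-0.001, 0.001, 0.001, 0.0, 0.0, 0.0], 'joint_efforts': [0.0, -61.265, -25.818, 0.069, 0.048, -0.0], 'tcp_pos': [183.362, -597.22, 191.655], 'eef_rot': [[0.956, 0.293, -0.0], [0.293, -0.956, 0.001], [0.0, -0.001, -1.0]], 'wrist_force': [-0.142, 0.877, -0.102], 'ft_torque': [-0.003, -0.032, 0.005], 'finger_gap': 1.001}
scene {'mtx': array([[406.18376755,   0.        , 277.80025875],
       [  0.        , 406.18376755, 211.89649565],
       [  0.        ,   0.        ,   1.        ]]), 'rvec': array([ 2.14710893,  1.54143474, -0.43492589]), 'tvec': array([-182.13585506, -357.4682406 , 1530.57679006])}
top {'mtx': array([[465.29917194,   0.        , 272.16587768],
       [  0.        , 465.29917194, 207.95592882],
       [  0.        ,   0.        ,   1.        ]]), 'rvec': array([ 2.15519238, -2.10489493,  0.19877811]), 'tvec': array([ -16.06878604,  563.18870089, 1263.49551983])}
wrist {'mtx': array([[337.56662283,   0.        , 282.34236386],
       [  0.        , 337.56662283, 204.49418054],
       [  0.        ,   0.        ,   1.        ]]), 'T_tool_cam': array([[ 3.71854130e-04, -9.63463098e-01, -2.67840849e-01,
         7.52622114e+01],
       [ 9.99999752e-01,  5.18585228e-04, -4.77088140e-04,
         7.99281340e-01],
       [ 5.98555125e-04, -2.67840605e-01,  9.63463052e-01,
        -1.92218744e+02],
       [ 0.00000000e+00,  0.00000000e+00,  0.00000000e+00,
         1.00000000e+00]])}
```

View pics/scene0.png

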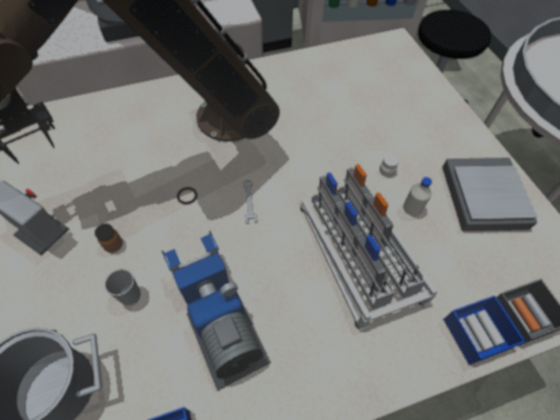

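View pics/top0.png

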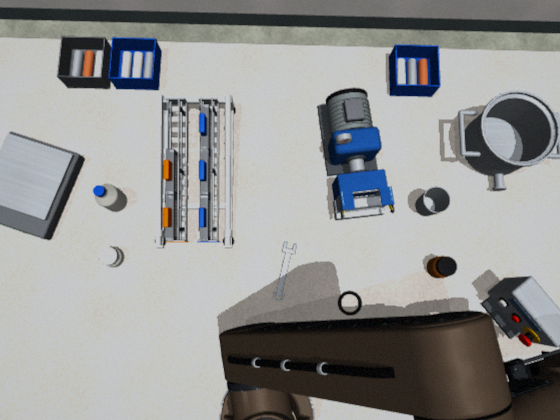

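View pics/wrist0.png

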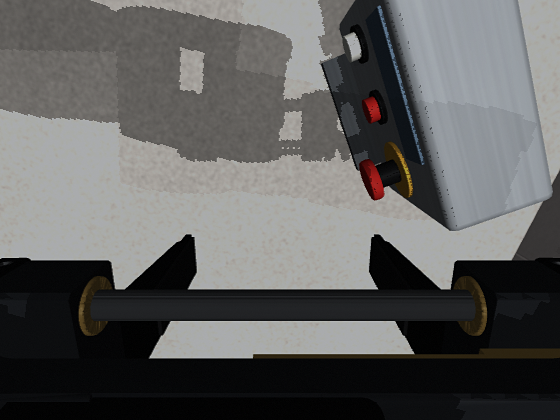

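```bash
python3 - <<'E'
from h import *
for c in ['scene','top']:
    for t in ['blue1_tab','blue1','orange1','slot','hood_edge','clip_left','clip_right','lane_blue','jar_amber','beaker','bottle_white','sample_pot','spanner','clamp_gasket']:
        rec(c,t)
print(bot.get_obs()['t'])
E
```

```text
scene blue1_tab 0.84 [523.4 170.7 142.8] [[329.0, 191.0]]
scene blue1 0.93 [761.6 175.8 172.2] [[369.0, 257.0]]
scene blue1 0.88 [638.8 169.2 160.2] [[346.0, 221.0]]
scene blue1 0.82 [525.2 172.6 142.7] [[330.0, 192.0]]
scene orange1 0.97 [647.3 258.7 151.3] [[377.0, 216.0]]
scene orange1 0.75 [522.2 262.  138.3] [[358.0, 184.0]]
scene slot 0.84 [ 772.5 -224.3  118.5] [[219.0, 317.0]]
scene hood_edge 0.16 [423.9 434.6  51.3] [[388.0, 163.0]]
scene lane_blue 0.2 [724.5 165.3  80.3] [[353.0, 261.0]]
scene jar_amber 0.56 [ 426.3 -474.5   69.9] [[107.0, 237.0]]
scene jar_amber 0.23 [526.1 171.1 144.5] [[330.0, 192.0]]
scene beaker 0.79 [ 577.8 -453.8   64.4] [[121.0, 283.0]]
scene beaker 0.68 [ 424.  -472.5   67.2] [[108.0, 237.0]]
scene beaker 0.45 [525.6 260.2 139.7] [[358.0, 185.0]]
scene bottle_white 0.68 [595.5 442.   91. ] [[419.0, 196.0]]
scene sample_pot 0.59 [423.2 434.6  52.3] [[388.0, 163.0]]
scene spanner 0.54 [400.8 -43.8   8. ] [[249.0, 203.0]]
scene spanner 0.26 [640.9 169.5 162.4] [[347.0, 221.0]]
scene clamp_gasket 0.73 [ 305.  -231.1    9.2] [[185.0, 195.0]]
top blue1_t
[... 474 characters left out ...]
2.0]]
top hood_edge 0.28 [510.8 261.8 143.8] [[170.0, 219.0]]
top lane_blue 0.89 [677.  163.4  80.3] [[214.0, 165.0]]
top jar_amber 0.93 [ 409.6 -468.1   85.4] [[443.0, 266.0]]
top beaker 0.83 [ 595.4 -464.2   53.6] [[435.0, 201.0]]
top beaker 0.16 [ 713.  -218.5  120.1] [[352.0, 152.0]]
top bottle_white 0.94 [579.4 441.3 101.3] [[109.0, 195.0]]
top bottle_white 0.33 [ 308.  -225.3    8.9] [[349.0, 302.0]]
top sample_pot 0.92 [413.7 435.3  60.4] [[111.0, 257.0]]
top sample_pot 0.29 [726.5 254.7  81.7] [[182.0, 147.0]]
top sample_pot 0.2 [397.2 -44.3   8.1] [[285.0, 268.0]]
top spanner 0.65 [396.4 -44.6   6.9] [[285.0, 269.0]]
top clamp_gasket 0.76 [ 307.6 -224.2    7.4] [[348.0, 302.0]]
1.55
```

```bash
python3 - <<'E'
import cv2,numpy as np
a=cv2.imread('pics/top0.png');s=cv2.imread('pics/scene0.png')
cv2.imwrite('pics/z1.png',cv2.resize(a[80:260,140:260],None,fx=3.3,fy=3.3,interpolation=cv2.INTER_CUBIC))
cv2.imwrite('pics/z2.png',cv2.resize(a[80:230,300:460],None,fx=4,fy=4,interpolation=cv2.INTER_CUBIC))
cv2.imwrite('pics/z3.png',cv2.resize(s[225:390,150:280],None,fx=3.6,fy=3.6,interpolation=cv2.INTER_CUBIC))
for im,n in((a,'top'),(s,'scene')):
    hsv=cv2.cvtColor(im,cv2.COLOR_BGR2HSV)
    m=cv2.inRange(hsv,(100,130,60),(130,255,255))
    k,l,st,c=cv2.connectedComponentsWithStats(m)
    for i in range(1,k):
        if st[i,4]>25: print(n,st[i],c[i].round(1))
E
```

```text
top [ 108   37   50   53 1152] [132.9  63. ]
top [ 390   45   50   51 1099] [415.1  70.4]
top [199 113   7  20 116] [201.6 122.5]
top [333 127  48  28 953] [358.6 140.7]
top [199 160   7  20 118] [201.6 169.5]
top [ 337  170   57   40 1342] [362.8 186.4]
top [ 93 186  12  11 100] [ 98.8 190.7]
top [199 208   7  19 127] [201.9 216.9]
scene [386   0  10   6  46] [390.8   2.3]
scene [328 173   8  17  59] [331.6 179.9]
scene [423 178   8   8  55] [426.3 181.4]
scene [346 202  11  22 113] [351.3 211.3]
scene [202 235  14  16 125] [208.6 242.7]
scene [367 235  13  24 151] [373.  245.9]
scene [165 251  14  16 129] [172.2 258.4]
scene [174 254  51  35 886] [198.6 270.8]
scene [ 189  290   52   38 1090] [211.3 308. ]
scene [ 453  297   72   66 1729] [489.5 328.9]
scene [150 408  38  12 247] [173.9 415.3]
```

View pics/z1.png

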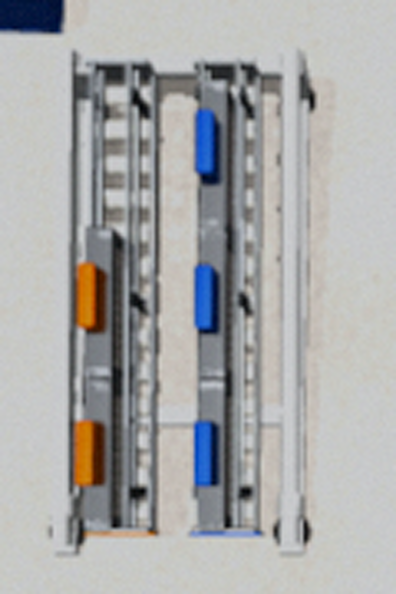

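View pics/z2.png

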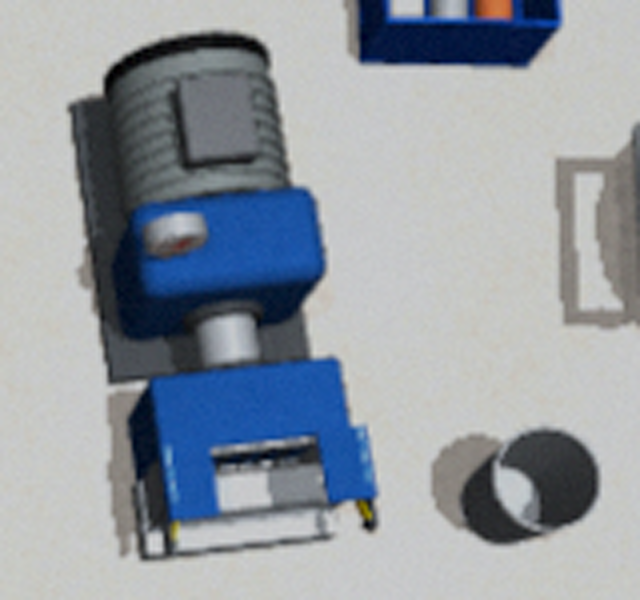

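View pics/z3.png

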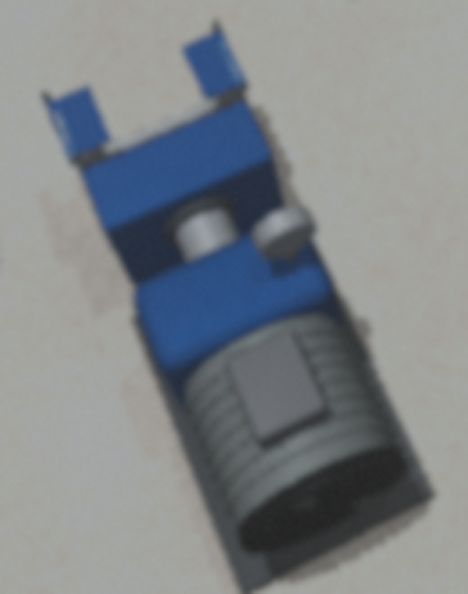

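```bash
cat >> h.py <<'E'
from scipy.spatial.transform import Rotation as Ro
def toolR(heading,lean):
    # heading deg of tool x (about z); lean deg = tool z turned toward direction 'az'
    return Ro.from_euler('z',heading,degrees=True).as_matrix()@np.diag([1.,-1,-1])
def leanR(az,a,heading):
    # lean tool outward towards azimuth az by a
    ax=np.array([-np.sin(np.radians(az)),np.cos(np.radians(az)),0])
    return Ro.from_rotvec(-np.radians(a)*ax).as_matrix()@toolR(heading,0)
def delta(pos,R):
    o=bot.get_obs(); p=np.array(o['tcp_pos']);R0=np.array(o['eef_rot'])
    print('shift m',((np.array(pos)-p)/1000).round(4),'rotvec',np.degrees(Ro.from_matrix(R@R0.T).as_rotvec()).round(2),'t',o['t'])
def tabs(im,lo=(100,130,60),hi=(130,255,255)):
    hsv=cv2.cvtColor(im,cv2.COLOR_RGB2HSV); m=cv2.inRange(hsv,lo,hi)
    k,l,st,c=cv2.connectedComponentsWithStats(m)
    return [(st[i],c[i]) for i in range(1,k) if st[i,4]>40]
E
python3 - <<'E'
from h import *
delta([450,-235,270],leanR(0,20,0))
# tabs from two views
for a,b in (((201.9,216.9),(331.6,179.9)),((201.6,169.5),(351.3,211.3)),((201.6,122.5),(373,245.9))):
    r1=ray('top',a);r2=ray('scene',b);print(tri([r1,r2]).round(1))
E
```

```text
shift m [0.2666 0.3625 0.0777] rotvec [  2.98 -19.85 -16.89] t 1.55
[512.7 175.7 181.3]
[633.1 180.6 192.8]
[752.4 183.4 209.6]
```

```bash
python3 -m jog '[[[0.01,0.01,0.035,0,-2,-1,0],[0.03,0.04,0.06,0.5,-4,-3,0],[0.055,0.07,0.077,0.9,-6,-5,0],[0.08,0.1,0.077,1.2,-8,-7,0],[0.104,0.132,0.077,1.5,-10,-9,0],[0.128,0.166,0.077,1.8,-12,-11,0],[0.152,0.2,0.077,2.1,-14,-12,0],[0.176,0.234,0.077,2.4,-16,-13.5,0],[0.2,0.266,0.077,2.7,-18,-15,0],[0.223,0.3,0.077,3,-19.85,-16.9,0],[0.245,0.332,0.077,3,-19.85,-16.9,0],[0.2665,0.3625,0.077,3,-19.85,-16.9,0]]]'
python3 - <<'E'
from h import *
o=bot.get_obs(); im=bot.snapshot('wrist'); save(im,'w1'); np.save('w1o.npy',[o],allow_pickle=True); print(o['t'],o['tcp_pos'],np.abs(o['qvel']).max())
for t in ['slot','hood_edge','clip_left','clip_right']: rec('wrist',t,o,2)
E
```

```text
t: 2.55
tcp_pos: [450.3, -233.2, 269.6]
eef_rot: [[0.939, -0.001, 0.343], [-0.001, -1.0, -0.0], [0.343, -0.0, -0.939]]
wrist_force: [0.1, -0.3, 0.3]
finger_gap: 1.0
2.55 [ 450.29524538 -233.18209413  269.58855855] 1.1655676847929586
wrist slot 0.61 [ 614.6 -244.1  109.4] [[291.0, 88.0]]
wrist hood_edge 0.85 [ 614.5 -245.8  108.8] [[293.0, 89.0]]
wrist clip_left 0.59 [ 544.5 -196.7  124.4] [[247.0, 147.0]]
wrist clip_left 0.5 [ 425.3 -456.8   57.7] [[464.0, 255.0]]
```

View pics/w1.png

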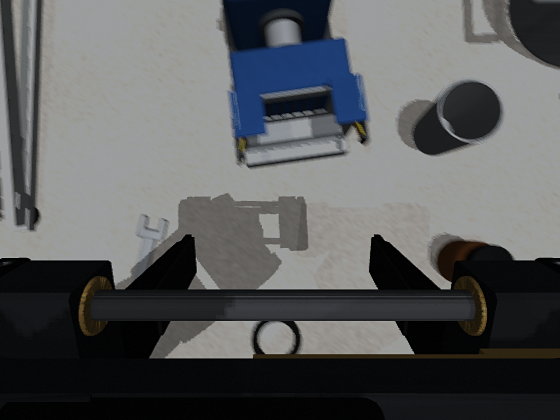

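```bash
python3 -m jog '[[[0.02,0,-0.01,0,-3,0,0],[0.04,0,-0.02,0,-6,0,0],[0.055,0,-0.03,0,-9,0,0],[0.06,0,-0.03,0,-10,0,0],[0.06,0,-0.03,0,-10,0,0],[0.06,0,-0.03,0,-10,0,0],[0.06,0,-0.03,0,-10,0,0]]]'
python3 - <<'E'
from h import *
o=bot.get_obs(); im=bot.snapshot('wrist'); save(im,'w2'); np.save('w2o.npy',[o],allow_pickle=True); print(o['t'],o['tcp_pos'],np.abs(o['qvel']).max())
for t in ['slot','hood_edge','clip_left','clip_right']: rec('wrist',t,o,2)
cv2.imwrite('pics/w2z.png',cv2.cvtColor(cv2.resize(im[20:220,200:400],None,fx=3,fy=3,interpolation=cv2.INTER_CUBIC),cv2.COLOR_RGB2BGR))
E
```

```text
t: 3.38
tcp_pos: [509.4, -236.1, 239.6]
eef_rot: [[0.866, -0.002, 0.5], [-0.001, -1.0, -0.001], [0.5, 0.0, -0.866]]
wrist_force: [0.3, -0.7, -0.3]
finger_gap: 1.0
3.3833 [ 509.44291873 -236.09802644  239.59774035] 0.009052719911074081
wrist slot 0.65 [ 646.8 -238.7  118. ] [[284.0, 127.0]]
wrist hood_edge 0.97 [ 648.  -237.8  115.7] [[283.0, 127.0]]
wrist clip_right 0.53 [ 562.  -321.1  121.4] [[368.0, 204.0]]
```

View pics/w2z.png

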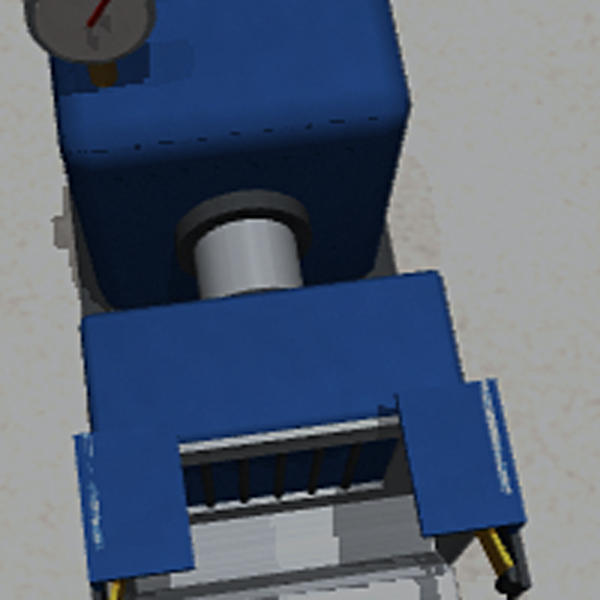

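View pics/w2.png

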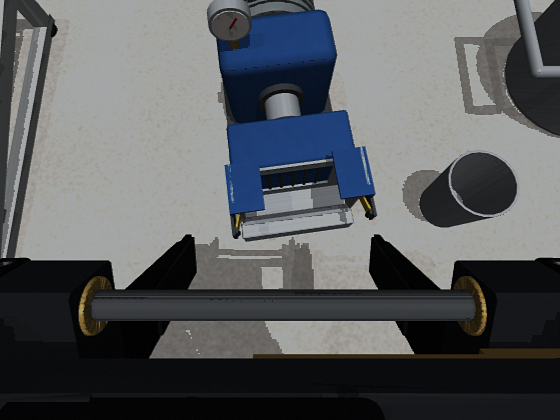

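```bash
cat > fit.py <<'E'
from h import *
from scipy.optimize import least_squares
o=np.load('w2o.npy',allow_pickle=True)[0]
M=np.array([[-34,67,109],[-34,36,109],[-34,-36,109],[-34,-67,109]],float)
U=np.array([[231,214.3],[265,210],[341,198.7],[375.3,194]])
B=np.array([[12,67,109],[12,36,109],[12,-36,109],[12,-67,109]],float)
UB=np.array([[225,165],[259.3,167.7],[332.3,151],[365.7,145.7]])
L=np.array([[-23,63.5,16],[-23,-63.5,16],[-14,63.5,0],[-14,-63.5,0]],float)
def W(p,M): 
    R=Ro.from_euler('z',p[2],degrees=True).as_matrix(); return M@R.T+np.array([p[0],p[1],30+(p[3] if len(p)>3 else 0)])
for n,p0 in ((3,[590,-240,-8]),(4,[590,-240,-8,0])):
    f=lambda p:(proj('wrist',W(p,M),o)-U).ravel()
    s=least_squares(f,p0); p=s.x
    print(p.round(2),'rms',np.sqrt((s.fun**2).mean()).round(2)); print((proj('wrist',W(p,B),o)-UB).round(1).tolist()); print(proj('wrist',W(p,L),o).round(1).tolist())
E
python3 fit.py
```

```text
[ 591.   -251.56    8.25] rms 0.65
[[1.8, 3.1], [-0.5, -4.0], [0.2, 2.6], [-1.9, 3.6]]
[[245.1, 222.2], [349.0, 207.4], [245.6, 217.8], [345.2, 203.6]]
[ 590.05 -251.32    8.27    3.78] rms 0.41
[[0.8, 2.6], [-1.0, -4.5], [0.5, 1.9], [-1.2, 2.9]]
[[244.5, 222.4], [349.5, 207.4], [245.1, 217.9], [345.6, 203.6]]
```

```bash
python3 - <<'E'
from fit import *
p=[591,-251.5,8.25]
def seg(M): return M
H=[np.array([[-34,a,109],[-34,b,109],[12,b,109],[12,a,109]],float) for a,b in((67,36),(-36,-67))]
H.append(np.array([[-23,63.5,16],[-23,-63.5,16],[-14,-63.5,0],[-14,63.5,0]],float))
for cam,f,x0,y0,x1,y1 in(('top','pics/top0.png',310,120,410,230),('scene','pics/scene0.png',150,225,250,325)):
    im=cv2.imread(f)[y0:y1,x0:x1]; im=cv2.resize(im,None,fx=5,fy=5,interpolation=cv2.INTER_CUBIC)
    for h in H:
        q=(proj(cam,W(p,h))-[x0,y0]+0.5)*5; cv2.polylines(im,[q.astype(np.int32)],True,(0,0,255),1)
    cv2.imwrite('pics/ov_'+cam+'.png',im)
E
```

```text
[ 591.   -251.56    8.25] rms 0.65
[[1.8, 3.1], [-0.5, -4.0], [0.2, 2.6], [-1.9, 3.6]]
[[245.1, 222.2], [349.0, 207.4], [245.6, 217.8], [345.2, 203.6]]
[ 590.05 -251.32    8.27    3.78] rms 0.41
[[0.8, 2.6], [-1.0, -4.5], [0.5, 1.9], [-1.2, 2.9]]
[[244.5, 222.4], [349.5, 207.4], [245.1, 217.9], [345.6, 203.6]]
```

View pics/ov_top.png

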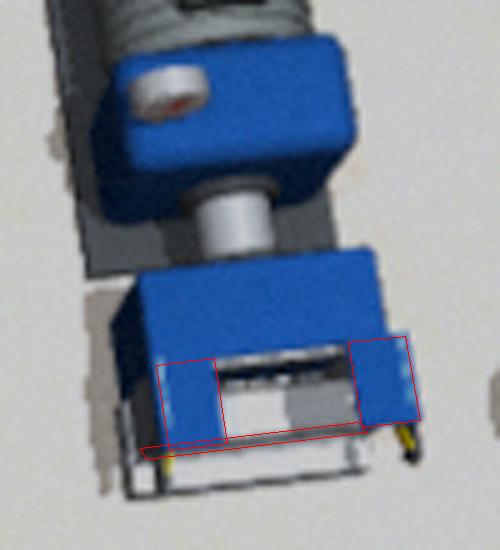

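View pics/ov_scene.png

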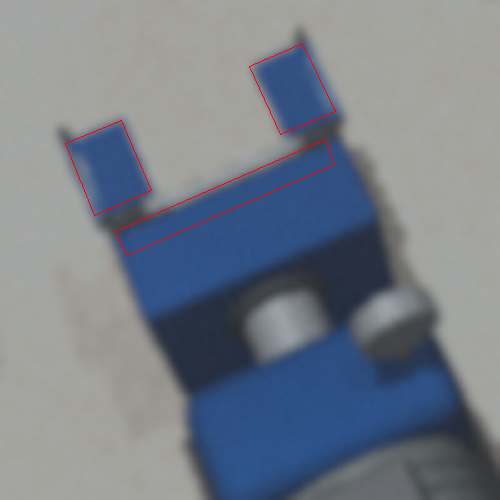

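```bash
python3 - <<'E'
from h import *
delta([425,172,280],leanR(1.84,8,1.84))
E
```

```text
shift m [-0.0848  0.4072  0.0404] rotvec [-0.34 22.02  1.83] t 3.6333
```

```bash
python3 -m jog '[[[-0.01,0.035,0.008,0,3,0.2,0],[-0.02,0.073,0.016,0,6,0.5,0],[-0.03,0.112,0.024,0,9,0.8,0],[-0.04,0.151,0.032,0,12,1,0],[-0.048,0.19,0.04,0,15,1.2,0],[-0.056,0.229,0.04,0,18,1.4,0],[-0.064,0.268,0.04,-0.3,20,1.6,0],[-0.072,0.307,0.04,-0.3,22,1.8,0],[-0.078,0.345,0.04,-0.3,22,1.8,0],[-0.083,0.38,0.04,-0.3,22,1.8,0],[-0.085,0.407,0.04,-0.3,22,1.8,0],[-0.085,0.407,0.04,-0.3,22,1.8,0]]]'
python3 -m jog '[[[0,0,0,0,0,0,0],[0,0,0,0,0,0,0]]]'
python3 - <<'E'
from h import *
o=bot.get_obs(); im=bot.snapshot('wrist'); save(im,'w3'); np.save('w3o.npy',[o],allow_pickle=True); print(o['t'],o['tcp_pos'],np.abs(o['qvel']).max())
rec('wrist','blue1_tab',o,2)
for s,c in tabs(im): print(s,c.round(1))
E
```

```text
t: 4.63
tcp_pos: [424.2, 175.6, 279.5]
eef_rot: [[0.99, 0.035, 0.14], [0.035, -0.999, 0.007], [0.14, -0.002, -0.99]]
wrist_force: [0.6, -1.0, -0.3]
finger_gap: 1.0
t: 4.8
tcp_pos: [424.9, 171.7, 279.3]
eef_rot: [[0.99, 0.032, 0.139], [0.032, -0.999, 0.005], [0.139, -0.001, -0.99]]
wrist_force: [0.5, 0.0, -0.1]
finger_gap: 0.998
4.8 [424.85447418 171.71148823 279.32776993] 0.026197319680675166
wrist blue1_tab 0.68 [517.1 178.8 147. ] [[278.0, 113.0]]
[272  81  16  61 931] [279.7 110.9]
```

View pics/w3.png

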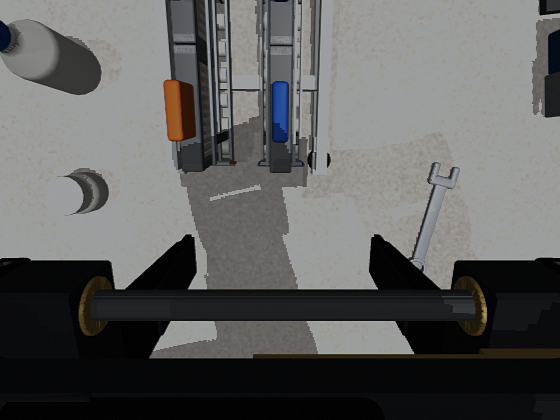

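```bash
python3 - <<'E'
from h import *
from scipy.optimize import least_squares
o=np.load('w3o.npy',allow_pickle=True)[0]
C=np.array([[a*25,b*7,c*24] for a in(-1,1) for b in(-1,1) for c in(-1,1)],float)
def corners(x,y,z,yaw,zoff=0): return C@(Ro.from_euler('z',yaw,degrees=True)*Ro.from_euler('y',-8,degrees=True)).as_matrix().T+[x,y,z]
def bb(q): return np.r_[q.min(0),q.max(0)]
obs=[('wrist',o,(272,81,16,61)),('top',None,(199,208,7,19)),('scene',None,(328,173,8,17))]
def f(p,use):
    r=[]
    for c,oo,b in use:
        q=bb(proj(c,corners(*p[:3],p[3] if len(p)>3 else 1.84),oo)); r.append(q-[b[0],b[1],b[0]+b[2],b[1]+b[3]])
    return np.concatenate(r)
for n,use in (('all',obs),('wt',obs[:2]),('w',obs[:1])):
    s=least_squares(f,[515,174,166],args=(use,)); print(n,s.x.round(1),s.fun.round(1))
T=camT('wrist',o)
E
python3 - <<'E'
import cv2
im=cv2.imread('pics/w3.png')
cv2.imwrite('pics/w3z.png',cv2.resize(im[60:190,230:350],None,fx=4.5,fy=4.5,interpolation=cv2.INTER_CUBIC))
E
```

```text
all [514.4 175.9 171.7] [-0.8 -0.6  0.7  1.5 -1.2 -1.5  0.  -0.4 -3.2 -3.   1.9  4.8]
wt [516.2 176.1 159.7] [-0.4  0.5  0.3  0.1 -0.5 -1.3  0.6 -0.5]
w [516.3 176.1 160.5] [-0.4  0.1  0.4 -0.1]
```

View pics/w3z.png

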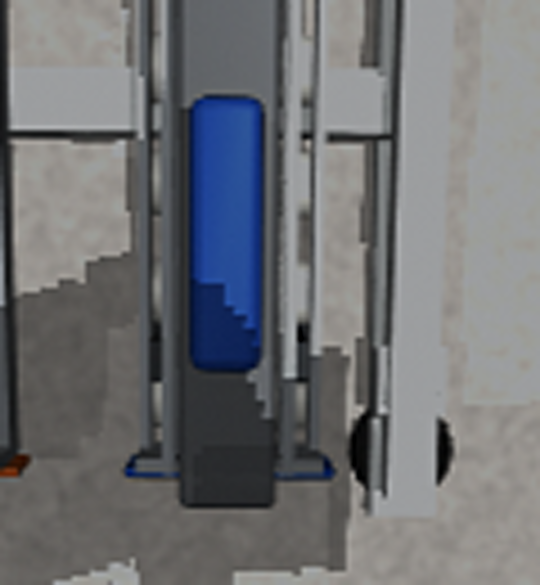

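```bash
python3 -m jog '[[[0.03,0.001,-0.02,0,0,0,0],[0.06,0.003,-0.04,0,0,0,0],[0.0825,0.004,-0.054,0,0,0,0],[0.0825,0.004,-0.054,0,0,0,0],[0.0825,0.004,-0.054,0,0,0,0]]]'
python3 - <<'E'
from h import *
from scipy.optimize import least_squares
o=bot.get_obs(); im=bot.snapshot('wrist'); save(im,'w4'); np.save('w4o.npy',[o],allow_pickle=True); print(o['t'],o['tcp_pos'],np.abs(o['qvel']).max())
rec('wrist','blue1_tab',o,2)
T=tabs(im)
for s,c in T: print(s,c.round(1))
b4=[s for s,c in T if abs(c[0]-280)<60][0]
o3=np.load('w3o.npy',allow_pickle=True)[0]
C=np.array([[a*25,b*7,c*24] for a in(-1,1) for b in(-1,1) for c in(-1,1)],float)
def corners(x,y,z,yaw): return C@(Ro.from_euler('z',yaw,degrees=True)*Ro.from_euler('y',-8,degrees=True)).as_matrix().T+[x,y,z]
def bb(q): return np.r_[q.min(0),q.max(0)]
obs=[(o3,(272,81,16,61)),(o,b4[:4])]
def f(p,use):
    return np.concatenate([bb(proj('wrist',corners(*p,1.84),oo))-[b[0],b[1],b[0]+b[2],b[1]+b[3]] for oo,b in use])
for use in (obs,obs[1:]):
    s=least_squares(f,[515,174,166],args=(use,)); print(s.x.round(1),s.fun.round(1))
u=leanR(1.84,8,1.84)@[0,0,-1]; print('nominal'); delta(np.array([515.8,176,166])-15*u,leanR(1.84,8,1.84))
E
```

```text
t: 5.32
tcp_pos: [507.8, 174.6, 224.1]
eef_rot: [[0.99, 0.029, 0.137], [0.029, -1.0, 0.005], [0.137, -0.001, -0.991]]
wrist_force: [-0.7, -0.3, 0.5]
finger_gap: 1.001
5.3167 [507.83531831 174.6300343  224.14222633] 0.046365130356456105
wrist blue1_tab 0.9 [529.4 175.7 150.6] [[281.0, 192.0]]
wrist blue1_tab 0.41 [617.8 179.8 162.8] [[279.0, 76.0]]
[ 269    0   23   79 1717] [279.8  38.1]
[ 271  188   18   65 1161] [279.5 219.9]
[  3345382.9    204555.7 -14159531.6] [  8.5  -5.1  -7.5 -66.1  11.1  75.  -11.9  -4. ]
[648.  179.4 138.2] [ 1.7 -0.4 -1.7  0.5]
nominal
shift m [ 0.0108  0.0009 -0.0745] rotvec [-0.06 -0.    0.11] t 5.4167
```

View pics/w4.png

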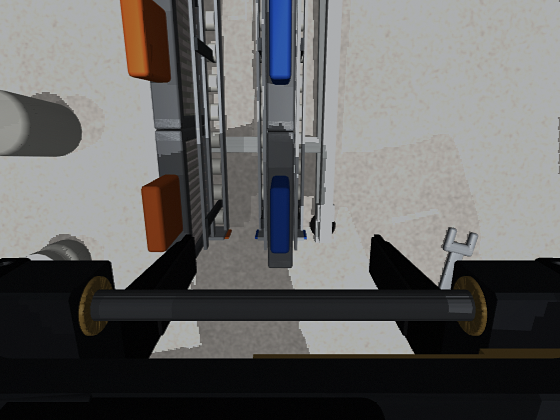

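```bash
python3 - <<'E'
from h import *
from scipy.optimize import least_squares
im=cv2.cvtColor(cv2.imread('pics/w4.png'),cv2.COLOR_BGR2RGB)
T=tabs(im,(100,110,30)); 
for s,c in T: print(s,c.round(1))
b4=[s for s,c in T if abs(c[1]-215)<15 and abs(c[0]-280)<20][0]
o=np.load('w4o.npy',allow_pickle=True)[0];o3=np.load('w3o.npy',allow_pickle=True)[0]
C=np.array([[a*25,b*7,c*24] for a in(-1,1) for b in(-1,1) for c in(-1,1)],float)
def corners(x,y,z,yaw): return C@(Ro.from_euler('z',yaw,degrees=True)*Ro.from_euler('y',-8,degrees=True)).as_matrix().T+[x,y,z]
def bb(q): return np.r_[q.min(0),q.max(0)]
obs=[(o3,(272,81,16,61)),(o,b4[:4])]
def f(p,use):
    return np.concatenate([bb(proj('wrist',corners(*p,1.84),oo))-[b[0],b[1],b[0]+b[2],b[1]+b[3]] for oo,b in use])
for use in (obs,obs[1:]):
    s=least_squares(f,[515,174,166],args=(use,)); print(s.x.round(1),s.fun.round(1))
E
```

```text
[ 269    0   23   85 1855] [279.7  40.5]
[ 270  176   20   77 1488] [279.5 214.4]
[515.5 175.9 163.5] [-0.3  0.4  0.7  0.7 -0.2 -1.7 -0.1  0.5]
[513.8 175.8 156.3] [ 0.2 -0.1 -0.2  0.1]
```

```bash
python3 -m jog '[[[0.004,0.001,-0.025,0,0,0,0],[0.007,0.001,-0.05,0,0,0,0],[0.009,0.001,-0.065,0,0,0,0],[0.0105,0.001,-0.0735,0,0,0,0],[0.0105,0.001,-0.0735,0,0,0,0]]]'
python3 -m jog '[[[0,0,0,0,0,0,1],[0,0,0,0,0,0,1],[0,0,0,0,0,0,1],[0,0,0,0,0,0,1],[0,0,0,0,0,0,1],[0,0,0,0,0,0,1]]]'
python3 - <<'E'
from h import *
o=bot.get_obs();im=bot.snapshot('wrist'); save(im,'w5');print(o['tcp_pos'],o['wrist_force'],o['ft_torque'],o['finger_gap'])
E
```

```text
t: 5.83
tcp_pos: [517.3, 176.7, 151.2]
eef_rot: [[0.99, 0.031, 0.138], [0.031, -1.0, 0.005], [0.138, -0.001, -0.99]]
wrist_force: [-0.1, -0.8, 1.0]
finger_gap: 0.995
t: 6.33
tcp_pos: [518.0, 177.0, 152.1]
eef_rot: [[0.99, 0.031, 0.14], [0.031, -1.0, 0.006], [0.14, -0.001, -0.99]]
wrist_force: [0.3, 0.2, -0.6]
finger_gap: 0.635
[517.96843012 177.03825928 152.12440561] [ 0.29712585  0.22329415 -0.56925447] [0.00264777 0.05472012 0.01258373] 0.6345613835325051
```

View pics/w5.png

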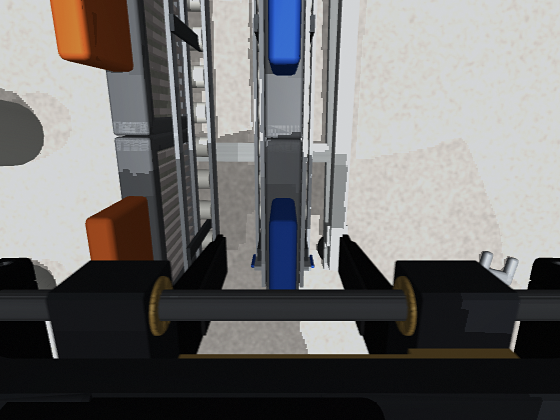

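```bash
python3 -m jog '[[[0,0,0,0,0,0,1],[0,0,0,0,0,0,1],[0,0,0,0,0,0,1],[0,0,0,0,0,0,1],[0,0,0,0,0,0,1],[0,0,0,0,0,0,1],[0,0,0,0,0,0,1],[0,0,0,0,0,0,1],[0,0,0,0,0,0,1],[0,0,0,0,0,0,1]]]'
python3 - <<'E'
from h import *
o=bot.get_obs();im=bot.snapshot('wrist'); save(im,'w6');print(o['tcp_pos'],o['wrist_force'],o['ft_torque'],o['finger_gap'])
E
```

```text
t: 7.22
tcp_pos: [517.9, 177.0, 151.7]
eef_rot: [[0.99, 0.031, 0.139], [0.031, -1.0, 0.006], [0.139, -0.001, -0.99]]
wrist_force: [-0.7, 0.1, 0.1]
finger_gap: 0.144
[517.90431059 177.00627152 151.73423568] [-0.66712721  0.10670757  0.12860076] [ 0.0104686   0.11446678 -0.14002139] 0.14403586433601304
```

View pics/w6.png

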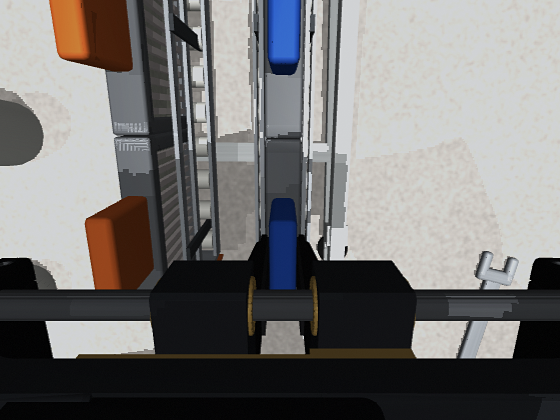

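```bash
python3 -m jog '[[[-0.0007,0,0.005,0,0,0,1],[-0.0021,0,0.015,0,0,0,1],[-0.0045,0,0.032,0,0,0,1],[-0.008,0,0.055,0,0,0,1],[-0.013,0,0.085,0,0,0,1],[-0.019,-0.001,0.119,0,0,0,1],[-0.026,-0.001,0.153,0,0,0,1],[-0.033,-0.001,0.187,0,0,0,1],[-0.035,-0.001,0.192,0,0,0,1],[-0.035,-0.001,0.192,0,0,0,1],[-0.035,-0.001,0.192,0,0,0,1],[-0.035,-0.001,0.192,0,0,0,1]]]'
python3 - <<'E'
from h import *
o=bot.get_obs();im=bot.snapshot('wrist'); save(im,'w7');print(o['tcp_pos'],o['wrist_force'],o['ft_torque'],o['finger_gap']); np.save('w7o.npy',[o],allow_pickle=True)
save(bot.snapshot('scene'),'s7')
E
```

```text
t: 8.27
tcp_pos: [482.3, 175.8, 341.9]
eef_rot: [[0.99, 0.031, 0.136], [0.031, -1.0, 0.005], [0.136, -0.0, -0.991]]
wrist_force: [0.8, 0.1, -4.5]
finger_gap: 0.15
[482.30043327 175.80135256 341.9475565 ] [ 0.78104946  0.07979437 -4.47587076] [ 0.01644291  0.24397718 -0.00041418] 0.1495022055911378
```

View pics/w7.png

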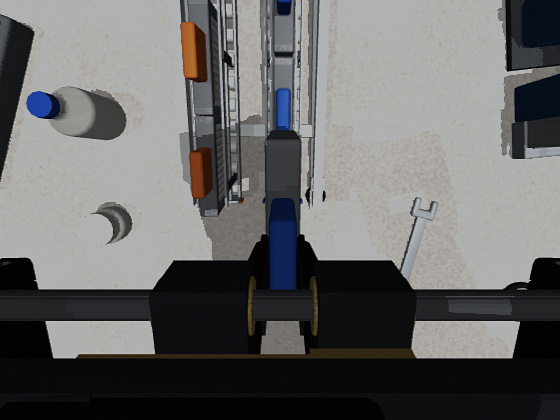

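View pics/s7.png

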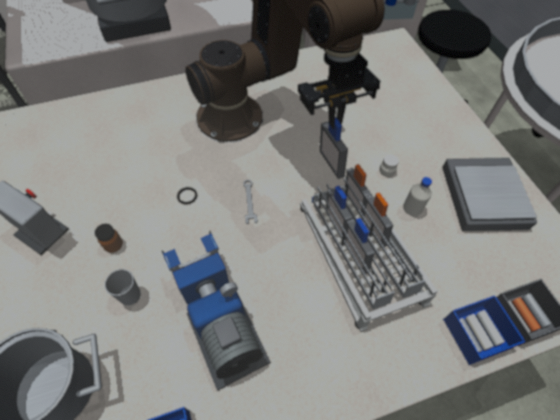

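```bash
cat >> h.py <<'E'
SLOT=[591.,-251.5,8.25]; D=110.; YOFF=0.
def target(a,bx,bz,by=0.,D=None,yaw=0.):
    D=D if D is not None else globals()['D']
    R=leanR(SLOT[2]+yaw,a,SLOT[2]+90+yaw); up=-R[:,2]
    sx=np.array([np.cos(np.radians(SLOT[2])),np.sin(np.radians(SLOT[2])),0]); sy=np.array([-sx[1],sx[0],0])
    foot=np.array([SLOT[0],SLOT[1],30])+bx*sx+by*sy+[0,0,bz]
    return foot+D*up, R
def foot_now(o=None,D=None):
    D=D if D is not None else globals()['D']
    o=o or bot.get_obs(); R=np.array(o['eef_rot']);p=np.array(o['tcp_pos'])+D*R[:,2]
    sx=np.array([np.cos(np.radians(SLOT[2])),np.sin(np.radians(SLOT[2])),0]); sy=np.array([-sx[1],sx[0],0])
    d=p-[SLOT[0],SLOT[1],30]
    lean=np.degrees(np.arctan2(R[:,2]@sx,-R[2,2])); 
    print('foot slot x,y,z',np.round([d@sx,d@sy,d[2]],1),'lean',round(lean,2),'roll',round(float(np.degrees(R[:,2]@sy)),2),'yaw err',round(np.degrees(np.arctan2(-R[:,0]@sx,R[:,0]@sy)),2),'F slot',np.round([np.dot(o['wrist_force'],sx),np.dot(o['wrist_force'],sy),o['wrist_force'][2]],1),'gap',round(o['finger_gap'],3),'t',o['t'])
E
python3 - <<'E'
from h import *
p,R=target(30,-76,135); print(p); delta(p,R)
E
```

```text
[ 461.35566833 -270.29753348  260.26279442]
shift m [-0.0213 -0.4461 -0.0817] rotvec [-28.13 -20.23  91.83] t 8.3667
```

```bash
python3 -m jog '[[[0,-0.018,0,-1.13,-0.81,3.67,1],[0,-0.045,0,-2.81,-2.02,9.18,1],[0.005,-0.074,0,-4.64,-3.34,15.15,1],[0.01,-0.103,0,-6.47,-4.65,21.12,1],[0.01,-0.132,0,-8.3,-5.97,27.09,1],[0.01,-0.161,0,-10.13,-7.28,33.06,1],[0.01,-0.19,0,-11.96,-8.6,39.03,1],[0.01,-0.219,-0.005,-13.78,-9.91,45,1],[0.005,-0.248,-0.01,-15.61,-11.23,50.97,1],[0,-0.277,-0.02,-17.44,-12.54,56.93,1],[-0.005,-0.306,-0.03,-19.27,-13.86,62.9,1],[-0.01,-0.335,-0.04,-21.1,-15.17,68.87,1]]]'
python3 - <<'E'
from h import *
p,R=target(30,-76,135); delta(p,R); foot_now()
E
```

```text
t: 9.37
tcp_pos: [477.0, -135.3, 310.3]
eef_rot: [[0.381, 0.835, 0.398], [0.913, -0.409, -0.016], [0.149, 0.369, -0.917]]
wrist_force: [-0.0, 0.1, -3.6]
finger_gap: 0.145
shift m [-0.0157 -0.135  -0.0501] rotvec [-9.62 -7.02 30.18] t 9.3667
foot slot x,y,z [-53.1 123.4 179.4] lean 23.1 roll -4.17 yaw err -30.9 F slot [ 0.   0.1 -3.6] gap 0.145 t 9.3667
```

```bash
python3 -m jog '[[[-0.003,-0.029,-0.01,-1.83,-1.31,5.97,1],[-0.006,-0.058,-0.02,-3.66,-2.63,11.94,1],[-0.009,-0.084,-0.03,-5.2,-3.75,17,1],[-0.011,-0.103,-0.0417,-6.4,-4.6,21,1],[-0.011,-0.111,-0.0417,-7.03,-5.06,22.96,1],[-0.011,-0.111,-0.0417,-7.03,-5.06,22.96,1],[-0.011,-0.111,-0.0417,-7.03,-5.06,22.96,1],[-0.011,-0.111,-0.0417,-7.03,-5.06,22.96,1]]]'
python3 - <<'E'
from h import *
o=bot.get_obs();im=bot.snapshot('wrist'); save(im,'w8'); np.save('w8o.npy',[o],allow_pickle=True)
p,R=target(30,-76,135); delta(p,R); foot_now(o)
save(bot.snapshot('scene'),'s8');im=bot.snapshot('top');save(im,'t8')
E
python3 -c "
import cv2
for n,b in(('s8',(100,150,340,330)),('t8',(140,80,420,290))):
    im=cv2.imread('pics/%s.png'%n)[b[1]:b[3],b[0]:b[2]]; cv2.imwrite('pics/%sz.png'%n,cv2.resize(im,None,fx=2.8,fy=2.8,interpolation=cv2.INTER_CUBIC))
"
```

```text
t: 10.03
tcp_pos: [466.4, -245.2, 269.0]
eef_rot: [[-0.012, 0.882, 0.471], [0.999, -0.013, 0.05], [0.05, 0.471, -0.881]]
wrist_force: [-0.2, 0.3, -3.5]
finger_gap: 0.142
shift m [-0.0053 -0.0255 -0.0092] rotvec [-2.67 -2.06  7.47] t 10.0833
foot slot x,y,z [-70.4  22.1 142.1] lean 28.24 roll -1.06 yaw err -7.57 F slot [-0.1  0.3 -3.5] gap 0.142 t 10.0333
```

View pics/w8.png

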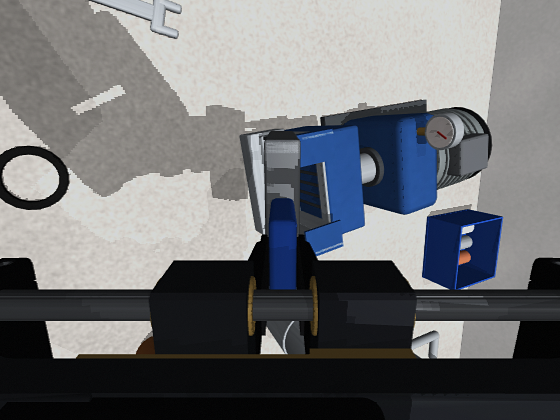

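View pics/s8z.png

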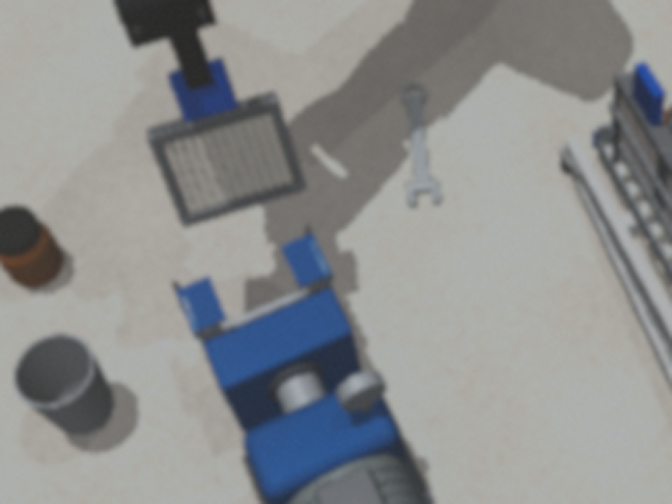

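View pics/t8z.png

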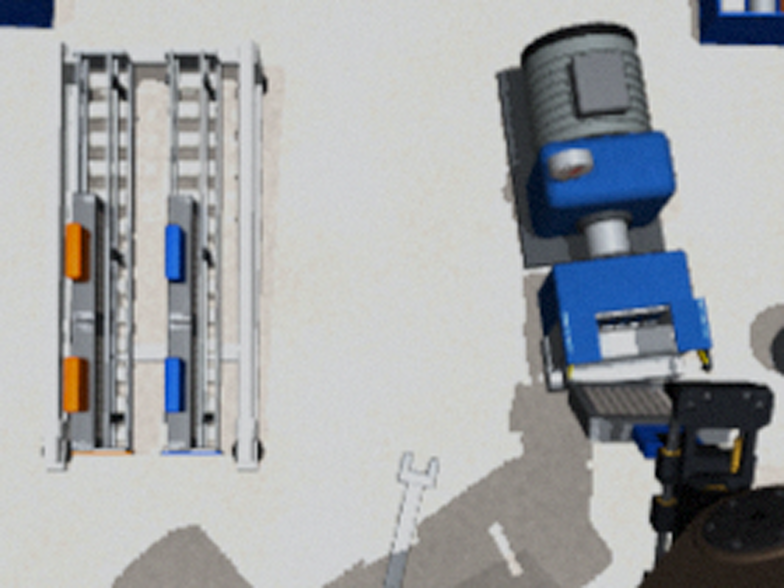

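```bash
python3 -m jog '[[[-0.003,-0.013,-0.005,-1.3,-1,3.7,1],[-0.0053,-0.0255,-0.0092,-2.67,-2.06,7.47,1],[-0.0053,-0.0255,-0.0092,-2.67,-2.06,7.47,1],[-0.0053,-0.0255,-0.0092,-2.67,-2.06,7.47,1],[-0.0053,-0.0255,-0.0092,-2.67,-2.06,7.47,1],[-0.0053,-0.0255,-0.0092,-2.67,-2.06,7.47,1]]]'
python3 - <<'E'
from h import *
o=bot.get_obs();im=bot.snapshot('wrist'); save(im,'w9'); np.save('w9o.npy',[o],allow_pickle=True)
p,R=target(30,-76,135); delta(p,R); foot_now(o)
save(im[60:270,200:400],'x'); cv2.imwrite('pics/w9z.png',cv2.cvtColor(cv2.resize(im[90:270,220:380],None,fx=3.3,fy=3.3,interpolation=cv2.INTER_CUBIC),cv2.COLOR_RGB2BGR))
E
```

```text
t: 10.68
tcp_pos: [461.7, -269.9, 261.2]
eef_rot: [[-0.144, 0.856, 0.496], [0.99, 0.126, 0.071], [-0.001, 0.501, -0.865]]
wrist_force: [-0.2, -0.0, -4.0]
finger_gap: 0.144
shift m [-0.0004 -0.0004 -0.0009] rotvec [ 0.07  0.09 -0.06] t 10.7333
foot slot x,y,z [-75.5   0.3 136. ] lean 30.07 roll -0.04 yaw err 0.05 F slot [-0.2  0.  -4. ] gap 0.144 t 10.6833
```

View pics/w9z.png

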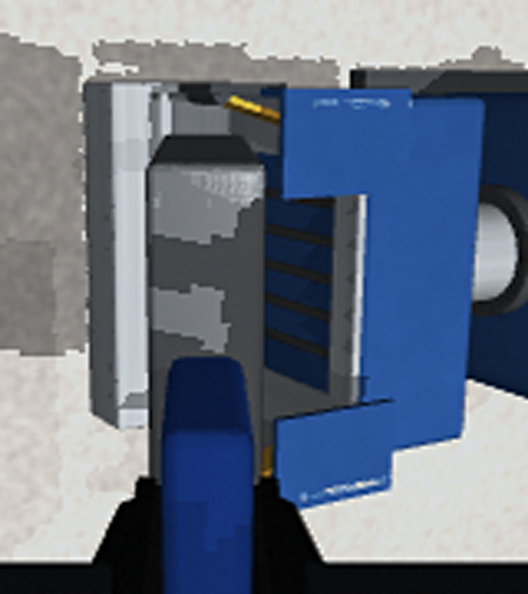

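```bash
python3 - <<'E'
from h import *
from scipy.optimize import least_squares
o=np.load('w9o.npy',allow_pickle=True)[0]
M=np.array([[-34,67,109],[-34,36,109],[-34,-36,109],[-34,-67,109]],float)
U=np.array([[305.8,116.4],[305.8,149.1],[303.9,217.3],[306.4,243.6]])
def W(p,M):
    R=Ro.from_euler('z',p[2],degrees=True).as_matrix(); return M@R.T+np.array([p[0],p[1],30+(p[3] if len(p)>3 else 0)])
for p0 in ([590,-250,8],[590,-250,8,0]):
    s=least_squares(lambda p:(proj('wrist',W(p,M),o)-U).ravel(),p0); print(s.x.round(2),s.fun.round(1))
# joint with w2
o2=np.load('w2o.npy',allow_pickle=True)[0]; U2=np.array([[231,214.3],[265,210],[341,198.7],[375.3,194]])
for p0 in ([590,-250,8],[590,-250,8,0]):
    s=least_squares(lambda p:np.r_[(proj('wrist',W(p,M),o)-U).ravel(),(proj('wrist',W(p,M),o2)-U2).ravel()],p0); print('joint',s.x.round(2),s.fun.round(1))
# cassette in tool: predicted corners, tool frame: x=long, y=thick, z down
R=np.array(o['eef_rot']);t=np.array(o['tcp_pos'])
def cas(q,pts): # q: offset x,y,z(underside), rot about y(tool jaw)
    P=np.array(pts,float); Rr=Ro.from_euler('y',q[3],degrees=True).as_matrix()
    return (P@Rr.T+[q[0],q[1],q[2]])@R.T+t
pts=[[60,-11,-100],[60,11,-100],[60,-11,0],[60,11,0]]
UC=np.array([[264.8,140],[300,139.4],[270,130.9],[294.8,130.9]])
print(proj('wrist',cas([0,0,110,0],pts),o).round(1).tolist())
s=least_squares(lambda q:(proj('wrist',cas([q[0],q[1],110,q[2]],pts),o)-UC).ravel(),[0,0,0]); print(s.x.round(2),s.fun.round(1))
s=least_squares(lambda q:(proj('wrist',cas([q[0],q[1],q[2],0],pts),o)-UC).ravel(),[0,0,110]); print(s.x.round(2),s.fun.round(1))
E
```

```text
[ 592.63 -249.33    9.27] [-0.1  1.4 -0.2  0.   1.3 -1.  -1.3 -0.7]
[ 589.27 -248.61    9.44    4.93] [-0.2  0.4 -0.2 -0.4  1.5 -0.4 -1.1  0.4]
joint [ 591.28 -250.16    8.6 ] [-0.7  1.6 -1.1  0.3 -0.1 -0.6 -3.  -0.1  0.5 -0.3 -0.3 -0.9 -0.1 -0.9
 -2.  -1. ]
joint [ 589.51 -249.75    8.7     4.33] [ 0.3  1.1 -0.1  0.2  0.8  0.2 -2.   1.  -0.6  0.6 -0.9 -0.1  0.4 -0.4
 -1.1 -0.6]
[[264.0, 136.6], [301.3, 136.6], [270.0, 128.2], [295.1, 128.2]]
[-2.35 -0.13 -0.32] [-1.  -0.3  1.   0.3 -0.2  0.1  0.1  0.1]
[ -2.74  -0.13 120.97] [-0.1 -0.2  0.1  0.4  0.3 -0.2 -0.3 -0.2]
```

```bash
sed -i 's/^SLOT=.*/SLOT=[591.,-250.,8.7]; D=112.; YOFF=0./' h.py; python3 - <<'E'
from h import *
p,R=target(30,-23.5,44.5,2.3); delta(p,R)
E
```

```text
shift m [ 0.0504  0.0102 -0.0897] rotvec [0.07 0.09 0.39] t 10.7333
```

```bash
python3 -m jog '[[[0.01,0.002,-0.018,0,0,0.2,1],[0.022,0.005,-0.039,0,0,0.4,1],[0.034,0.007,-0.06,0,0,0.4,1],[0.045,0.009,-0.08,0,0,0.4,1],[0.0504,0.0102,-0.0897,0,0,0.4,1],[0.0504,0.0102,-0.0897,0,0,0.4,1],[0.0504,0.0102,-0.0897,0,0,0.4,1]]]'
python3 - <<'E'
from h import *
o=bot.get_obs();im=bot.snapshot('wrist'); save(im,'w10'); np.save('w10o.npy',[o],allow_pickle=True)
foot_now(o)
cv2.imwrite('pics/w10z.png',cv2.cvtColor(cv2.resize(im[90:270,220:400],None,fx=3.3,fy=3.3,interpolation=cv2.INTER_CUBIC),cv2.COLOR_RGB2BGR))
E
```

```text
t: 11.32
tcp_pos: [512.0, -260.0, 171.4]
eef_rot: [[-0.152, 0.855, 0.495], [0.988, 0.132, 0.076], [-0.001, 0.501, -0.865]]
wrist_force: [-0.2, -0.0, -3.7]
finger_gap: 0.145
foot slot x,y,z [-23.4   2.   44.5] lean 30.07 roll -0.01 yaw err 0.05 F slot [-0.2 -0.  -3.7] gap 0.145 t 11.3167
```

View pics/w10z.png

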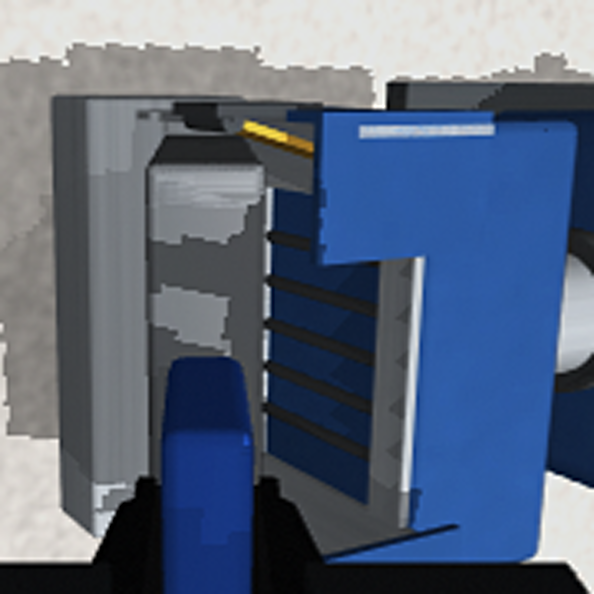

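```bash
python3 - <<'E'
from h import *
from scipy.optimize import least_squares
o=np.load('w10o.npy',allow_pickle=True)[0]
def W(p,M):
    R=Ro.from_euler('z',p[2],degrees=True).as_matrix(); return np.array(M,float)@R.T+np.array([p[0],p[1],30])
z=lambda u:[220+u[0]/3.3-.35,90+u[1]/3.3-.35]
M=[[-34,67,109],[-34,36,109]]; U=np.array([z((315,110)),z((318,262))])
print(proj('wrist',W(SLOT,M),o).round(1).tolist(),U.round(1).tolist())
for yaw in(8.25,8.7,9.2):
    s=least_squares(lambda p:(proj('wrist',W([p[0],p[1],yaw],M),o)-U).ravel(),[590,-250]); print(yaw,s.x.round(2),s.fun.round(1))
R=np.array(o['eef_rot']);t=np.array(o['tcp_pos'])
pts=np.array([[60,-11,-100],[60,11,-100],[60,-11,0],[60,11,0],[25,-7,-148],[25,7,-148],[25,-7,-100],[25,7,-100]],float)
UC=np.array([z(u) for u in((148,167),(264,165),(163,136),(248,136))])
for D_ in(108,112,116):
  f=lambda q:(proj('wrist',(pts[:4]+[q[0],q[1],D_])@R.T+t,o)-UC).ravel()
  s=least_squares(f,[0,0]);print(D_,s.x.round(2),s.fun.round(1))
# overlay
im=cv2.imread('pics/w10.png'); im=cv2.resize(im[90:270,220:400],None,fx=3.3,fy=3.3,interpolation=cv2.INTER_CUBIC)
def dr(P,col):
    q=(proj('wrist',P,o)-[220,90]+.5)*3.3; cv2.polylines(im,[q.astype(np.int32)],True,col,1)
for a,b in((67,36),(-36,-67)): dr(W(SLOT,[[-34,a,109],[-34,b,109],[12,b,109],[12,a,109]]),(0,0,255))
dr(W(SLOT,[[-23,63.5,16],[-23,-63.5,16],[-14,-63.5,0],[-14,63.5,0]]),(0,255,0))
dr(W(SLOT,[[12,63.5,0],[12,-63.5,0],[12,-63.5,88],[12,63.5,88]]),(0,255,255))
dr((pts[[0,1,3,2]]+[-2.3,0,112])@R.T+t,(255,0,255)); dr((pts[[4,5,7,6]]+[-2.3,0,112])@R.T+t,(255,0,255))
cv2.imwrite('pics/w10o.png',im)
E
```

```text
[[315.8, 125.2], [314.6, 169.0]] [[315.1, 123.0], [316.0, 169.0]]
8.25 [ 590.78 -249.52] [ 1.1  1.1 -1.3 -1.1]
8.7 [ 591.15 -249.2 ] [ 1.   1.1 -1.1 -1.1]
9.2 [ 591.55 -248.84] [ 0.8  1.1 -1.  -1.2]
108 [-1.89 -0.4 ] [-1.3 -0.1  1.1  0.5  0.4 -0.3 -0.1 -0.3]
112 [-2.18 -0.4 ] [-1.  -0.1  0.8  0.5  0.6 -0.2 -0.2 -0.2]
116 [-2.47 -0.4 ] [-0.6 -0.2  0.4  0.4  0.7 -0.1 -0.4 -0.1]
```

View pics/w10o.png

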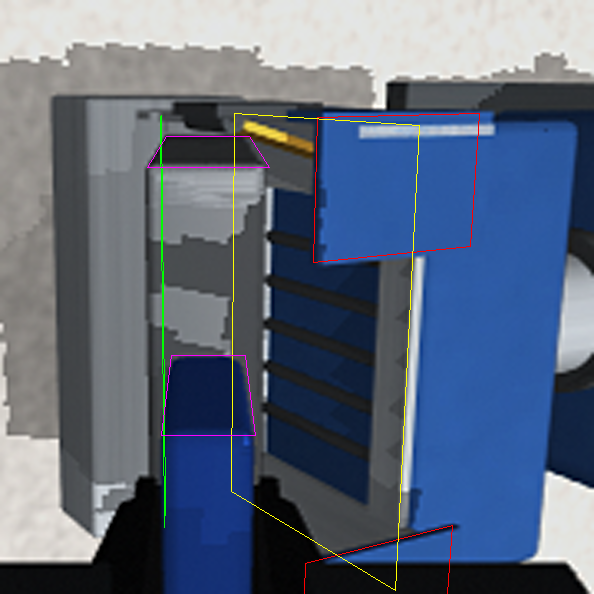

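```bash
python3 -m jog '[[[0.004,0.0011,-0.007,0,0,0,1],[0.0075,0.0016,-0.013,0,0,0,1],[0.011,0.0021,-0.0195,0,0,0,1],[0.0148,0.0028,-0.026,0,0,0,1],[0.0148,0.0028,-0.026,0,0,0,1],[0.0148,0.0028,-0.026,0,0,0,1]]]'
python3 - <<'E'
from h import *
foot_now()
E
```

```text
t: 11.87
tcp_pos: [526.7, -257.3, 144.5]
eef_rot: [[-0.152, 0.856, 0.495], [0.988, 0.132, 0.076], [-0.0, 0.501, -0.866]]
wrist_force: [-0.2, -0.5, -4.0]
finger_gap: 0.144
foot slot x,y,z [-8.6  2.5 17.6] lean 30.04 roll -0.0 yaw err 0.04 F slot [-0.3 -0.4 -4. ] gap 0.144 t 11.8667
```

```bash
python3 -m jog '[[[0.002,0.0003,-0.0035,0,0,0,1],[0.004,0.0006,-0.007,0,0,0,1],[0.004,0.0006,-0.007,0,0,0,1],[0.004,0.0006,-0.007,0,0,0,1]]]'
python3 - <<'E'
from h import *
foot_now()
E
python3 -m jog '[[[0.0007,0.0001,-0.0012,0,0,0,1],[0.0014,0.0002,-0.0024,0,0,0,1],[0.0014,0.0002,-0.0024,0,0,0,1]]]'
python3 - <<'E'
from h import *
foot_now()
E
```

```text
t: 12.2
tcp_pos: [530.7, -256.9, 137.9]
eef_rot: [[-0.152, 0.855, 0.495], [0.988, 0.132, 0.075], [-0.001, 0.501, -0.865]]
wrist_force: [-0.9, -0.3, -3.6]
finger_gap: 0.146
foot slot x,y,z [-4.5  2.2 11. ] lean 30.06 roll -0.04 yaw err 0.02 F slot [-1.  -0.1 -3.6] gap 0.146 t 12.2
t: 12.45
tcp_pos: [532.1, -256.8, 135.6]
eef_rot: [[-0.152, 0.855, 0.496], [0.988, 0.132, 0.075], [-0.001, 0.501, -0.865]]
wrist_force: [0.2, -0.2, -4.4]
finger_gap: 0.145
foot slot x,y,z [-3.1  2.1  8.7] lean 30.07 roll -0.06 yaw err 0.02 F slot [ 0.2 -0.2 -4.4] gap 0.145 t 12.45
```

```bash
python3 -m jog '[[[0.0006,0.0001,-0.001,0,0,0,1],[0.0012,0.0002,-0.002,0,0,0,1],[0.0012,0.0002,-0.002,0,0,0,1]]]'
python3 - <<'E'
from h import *
foot_now()
E
python3 -m jog '[[[0.0003,0,-0.001,0,0,0,1],[0.0006,0.0001,-0.002,0,0,0,1],[0.0006,0.0001,-0.002,0,0,0,1]]]'
python3 - <<'E'
from h import *
foot_now()
E
```

```text
t: 12.7
tcp_pos: [533.3, -256.5, 133.6]
eef_rot: [[-0.152, 0.855, 0.495], [0.988, 0.132, 0.075], [-0.001, 0.501, -0.865]]
wrist_force: [0.9, 0.5, -3.6]
finger_gap: 0.149
foot slot x,y,z [-1.9  2.2  6.6] lean 30.07 roll -0.05 yaw err 0.02 F slot [ 1.   0.4 -3.6] gap 0.149 t 12.7
t: 12.95
tcp_pos: [533.9, -256.5, 131.5]
eef_rot: [[-0.152, 0.855, 0.495], [0.988, 0.132, 0.075], [-0.001, 0.501, -0.865]]
wrist_force: [-0.5, 0.1, -4.1]
finger_gap: 0.146
foot slot x,y,z [-1.3  2.2  4.6] lean 30.07 roll -0.05 yaw err 0.02 F slot [-0.4  0.1 -4.1] gap 0.146 t 12.95
```

```bash
python3 -m jog '[[[0,0,-0.001,0,0,0,1],[0,0,-0.0015,0,0,0,1],[0,0,-0.0015,0,0,0,1]]]'
python3 -m jog '[[[0,0,-0.001,0,0,0,1],[0,0,-0.0015,0,0,0,1],[0,0,-0.0015,0,0,0,1]]]'
python3 - <<'E'
from h import *
foot_now()
E
```

```text
t: 13.2
tcp_pos: [534.1, -256.6, 130.5]
eef_rot: [[-0.151, 0.855, 0.496], [0.988, 0.132, 0.074], [-0.002, 0.502, -0.865]]
wrist_force: [-0.4, -0.1, -0.6]
finger_gap: 0.146
t: 13.45
tcp_pos: [534.2, -257.0, 130.3]
eef_rot: [[-0.151, 0.854, 0.498], [0.989, 0.132, 0.073], [-0.003, 0.503, -0.864]]
wrist_force: [-8.8, -0.7, 14.9]
finger_gap: 0.151
foot slot x,y,z [-0.8  1.4  3.5] lean 30.2 roll -0.15 yaw err -0.01 F slot [-8.8  0.7 14.9] gap 0.151 t 13.45
```

```bash
sed -i 's/^SLOT=.*/SLOT=[591.,-250.,8.7]; D=109.7/' h.py; python3 -m jog '[[[-0.0003,0.0003,0.0022,0,0,0,1],[-0.0003,0.0003,0.0022,0,0,0,1],[-0.0003,0.0003,0.0022,0,0,0,1]]]'
python3 - <<'E'
from h import *
o=bot.get_obs();im=bot.snapshot('wrist'); save(im,'w11'); np.save('w11o.npy',[o],allow_pickle=True)
foot_now(o)
cv2.imwrite('pics/w11z.png',cv2.cvtColor(cv2.resize(im[90:270,220:400],None,fx=3.3,fy=3.3,interpolation=cv2.INTER_CUBIC),cv2.COLOR_RGB2BGR))
for a in (30,25,20,15,10,5,0):
    print(a); delta(*target(a,-0.3+0.3*(1-a/30),11*np.sin(np.radians(a))+0.8,2.4))
E
```

```text
t: 13.7
tcp_pos: [533.6, -256.2, 130.9]
eef_rot: [[-0.151, 0.855, 0.496], [0.988, 0.132, 0.075], [-0.001, 0.501, -0.865]]
wrist_force: [1.3, -0.5, -2.1]
finger_gap: 0.149
foot slot x,y,z [-2.7  2.5  6. ] lean 30.08 roll -0.06 yaw err 0.01 F slot [ 1.2 -0.7 -2.1] gap 0.149 t 13.7
30
shift m [0.0025 0.0002 0.0005] rotvec [ 0.06  0.08 -0.01] t 13.75
25
shift m [0.0109 0.0015 0.0041] rotvec [-0.7   5.03 -0.02] t 13.75
20
shift m [0.0197 0.0028 0.0068] rotvec [-1.46  9.97 -0.02] t 13.75
15
shift m [0.0288 0.0042 0.0088] rotvec [-2.21 14.91 -0.02] t 13.75
10
shift m [0.038  0.0056 0.0099] rotvec [-2.97 19.85 -0.03] t 13.75
5
shift m [0.0475 0.0071 0.0102] rotvec [-3.73 24.79 -0.03] t 13.75
0
shift m [0.057  0.0085 0.0097] rotvec [-4.48 29.74 -0.03] t 13.75
```

View pics/w11z.png

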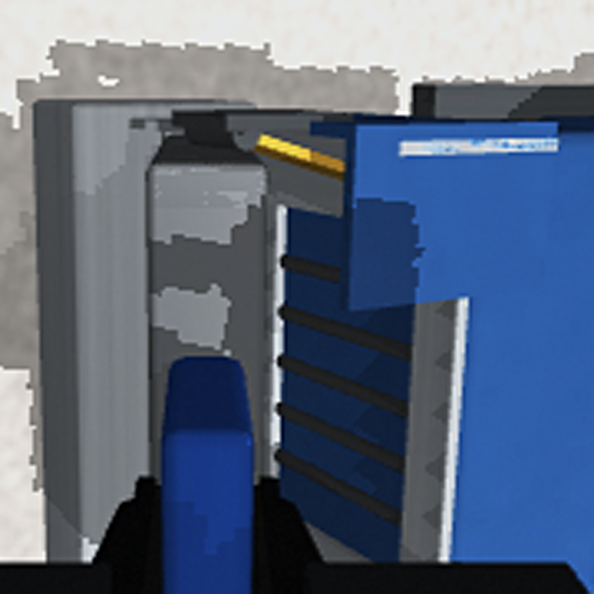

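```bash
python3 -m jog '[[[0.002,0.0002,0.001,0,0,0,1],[0.006,0.0008,0.0025,-0.35,2.5,0,1],[0.0105,0.0014,0.0041,-0.7,5,0,1],[0.015,0.0021,0.0055,-1.1,7.5,0,1],[0.0195,0.0028,0.0068,-1.46,10,0,1],[0.024,0.0035,0.0079,-1.8,12.4,0,1],[0.0285,0.0042,0.0088,-2.2,14.9,0,1],[0.0285,0.0042,0.0088,-2.2,14.9,0,1]]]'
python3 - <<'E'
from h import *
foot_now()
E
```

```text
t: 14.42
tcp_pos: [563.2, -252.0, 139.8]
eef_rot: [[-0.153, 0.955, 0.254], [0.988, 0.148, 0.039], [-0.001, 0.257, -0.966]]
wrist_force: [-2.7, -1.3, -0.4]
finger_gap: 0.144
foot slot x,y,z [0.4 2.2 3.8] lean 14.9 roll -0.02 yaw err 0.1 F slot [-2.9 -0.9 -0.4] gap 0.144 t 14.4167
```

```bash
python3 -m jog '[[[0.0046,0.0007,0.0006,-0.38,2.5,0,1],[0.0092,0.0014,0.0011,-0.76,4.95,0,1],[0.013,0.002,0.0013,-1.06,6.95,0,1],[0.0168,0.0026,0.0014,-1.36,8.9,0,1],[0.0168,0.0026,0.0014,-1.36,8.9,0,1]]]'
python3 - <<'E'
from h import *
foot_now()
E
```

```text
t: 14.83
tcp_pos: [579.3, -249.1, 140.5]
eef_rot: [[-0.153, 0.983, 0.103], [0.988, 0.152, 0.017], [0.001, 0.104, -0.995]]
wrist_force: [-2.0, -1.0, -2.2]
finger_gap: 0.146
foot slot x,y,z [0.  2.8 1.4] lean 5.97 roll 0.08 yaw err 0.11 F slot [-2.1 -0.7 -2.2] gap 0.146 t 14.8333
```

```bash
python3 -m jog '[[[0.0038,0.0005,0,-0.3,2,0,1],[0.0076,0.001,-0.0003,-0.6,4,0,1],[0.0076,0.001,-0.0003,-0.6,4,0,1]]]'
python3 - <<'E'
from h import *
foot_now()
E
python3 -m jog '[[[0.0019,0.0003,-0.0002,-0.15,1,0,1],[0.0038,0.0006,-0.0003,-0.3,1.95,0,1],[0.0038,0.0006,-0.0003,-0.3,1.95,0,1],[0.0038,0.0006,-0.0003,-0.3,1.95,0,1]]]'
python3 - <<'E'
from h import *
o=bot.get_obs();foot_now(o)
im=bot.snapshot('wrist'); save(im,'w12')
cv2.imwrite('pics/w12z.png',cv2.cvtColor(cv2.resize(im[70:290,180:420],None,fx=2.7,fy=2.7,interpolation=cv2.INTER_CUBIC),cv2.COLOR_RGB2BGR))
E
```

```text
t: 15.08
tcp_pos: [586.7, -248.1, 140.2]
eef_rot: [[-0.153, 0.988, 0.034], [0.988, 0.153, 0.007], [0.002, 0.034, -0.999]]
wrist_force: [-1.9, -1.7, -1.6]
finger_gap: 0.142
foot slot x,y,z [-0.2  2.7  0.6] lean 1.97 roll 0.1 yaw err 0.09 F slot [-2.1 -1.4 -1.6] gap 0.142 t 15.0833
t: 15.42
tcp_pos: [590.5, -248.1, 140.4]
eef_rot: [[-0.152, 0.988, 0.001], [0.988, 0.152, 0.0], [-0.0, 0.001, -1.0]]
wrist_force: [-1.4, -4.4, -4.1]
finger_gap: 0.143
foot slot x,y,z [-0.1  1.9  0.7] lean 0.05 roll -0.01 yaw err 0.05 F slot [-2.  -4.1 -4.1] gap 0.143 t 15.4167
```

View pics/w12z.png

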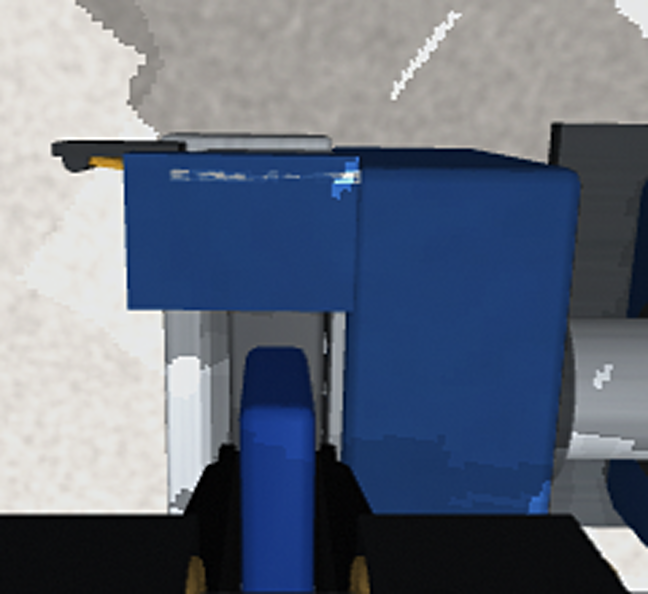

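```bash
python3 -m jog '[[[0.001,-0.0004,0,0,0,0,1],[0.002,-0.0004,0,0,0,0,1],[0.002,-0.0004,0,0,0,0,1]]]'
python3 - <<'E'
from h import *
foot_now()
E
python3 -m jog '[[[0.001,0.0002,0,0,0,0,1],[0.002,0.0003,0,0,0,0,1],[0.002,0.0003,0,0,0,0,1]]]'
python3 - <<'E'
from h import *
foot_now()
o=bot.get_obs();print(o['ft_torque'])
E
```

```text
t: 15.72
tcp_pos: [592.2, -247.9, 140.5]
eef_rot: [[-0.151, 0.989, -0.0], [0.989, 0.151, 0.001], [0.001, -0.0, -1.0]]
wrist_force: [-1.6, -0.3, -3.4]
finger_gap: 0.143
foot slot x,y,z [1.5 2.1 0.8] lean -0.0 roll 0.08 yaw err -0.02 F slot [-1.6 -0.  -3.4] gap 0.143 t 15.7167
t: 15.97
tcp_pos: [593.0, -247.5, 140.5]
eef_rot: [[-0.151, 0.988, -0.003], [0.988, 0.151, 0.001], [0.002, -0.003, -1.0]]
wrist_force: [-8.1, -2.6, 0.6]
finger_gap: 0.144
foot slot x,y,z [2.  2.4 0.8] lean -0.18 roll 0.11 yaw err 0.0 F slot [-8.4 -1.3  0.6] gap 0.144 t 15.9667
[-0.5031892   1.71094129 -0.28580361]
```

```bash
python3 - <<'E'
from h import *
im=bot.snapshot('scene'); save(im,'s13'); cv2.imwrite('pics/s13z.png',cv2.cvtColor(cv2.resize(im[200:320,130:260],None,fx=4.6,fy=4.6,interpolation=cv2.INTER_CUBIC),cv2.COLOR_RGB2BGR))
im=bot.snapshot('top'); save(im,'t13'); cv2.imwrite('pics/t13z.png',cv2.cvtColor(cv2.resize(im[120:240,300:420],None,fx=4.6,fy=4.6,interpolation=cv2.INTER_CUBIC),cv2.COLOR_RGB2BGR))
foot_now()
E
python3 -m jog '[[[0.001,0.0001,0,0,0,0,1],[0.002,0.0002,-0.0003,0,0,0,1],[0.002,0.0002,-0.0006,0,0,0,1]]]'
python3 - <<'E'
from h import *
foot_now()
E
```

```text
foot slot x,y,z [2.1 2.4 0.8] lean -0.16 roll 0.12 yaw err -0.0 F slot [-8.3 -0.3 -0.9] gap 0.147 t 16.0667
t: 16.32
tcp_pos: [593.9, -247.4, 140.1]
eef_rot: [[-0.152, 0.988, -0.006], [0.988, 0.152, 0.002], [0.002, -0.005, -1.0]]
wrist_force: [-14.2, -2.2, 5.0]
finger_gap: 0.147
foot slot x,y,z [2.7 2.4 0.4] lean -0.3 roll 0.14 yaw err 0.03 F slot [-14.4   0.    5. ] gap 0.147 t 16.3167
```

View pics/s13z.png

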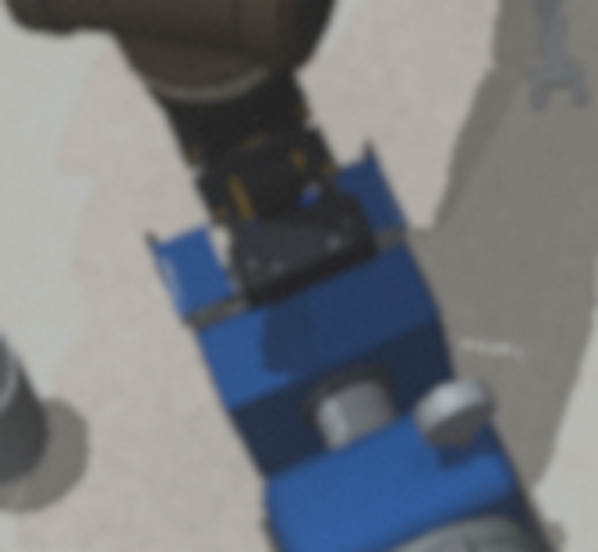

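View pics/t13z.png

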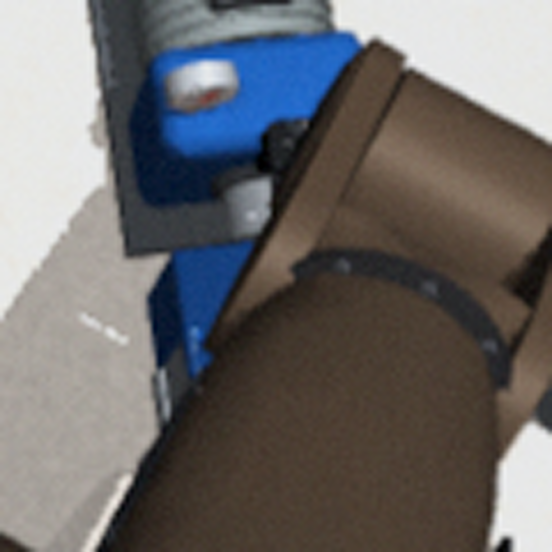

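```bash
python3 -m jog '[[[0.0008,0.0001,0,-0.06,0.4,0,1],[0.0015,0.0002,0,-0.12,0.8,0,1],[0.0015,0.0002,0,-0.12,0.8,0,1]]]'
python3 - <<'E'
from h import *
foot_now();print(bot.get_obs()['ft_torque'])
E
```

```text
t: 16.57
tcp_pos: [594.1, -247.4, 140.2]
eef_rot: [[-0.152, 0.988, -0.023], [0.988, 0.152, -0.0], [0.003, -0.023, -1.0]]
wrist_force: [-22.8, -3.3, 9.5]
finger_gap: 0.142
foot slot x,y,z [1.  2.5 0.5] lean -1.3 roll 0.17 yaw err 0.03 F slot [-23.    0.2   9.5] gap 0.142 t 16.5667
[-0.82243471  4.46952504 -0.21535373]
```

```bash
python3 -m jog '[[[-0.0015,-0.0002,0,0.06,-0.4,0,1],[-0.0032,-0.0005,0,0.1,-1,0,1],[-0.0032,-0.0005,0,0.1,-1,0,1]]]'
python3 - <<'E'
from h import *
foot_now();print(bot.get_obs()['ft_torque'])
o=bot.get_obs();im=bot.snapshot('wrist'); save(im,'w14'); np.save('w14o.npy',[o],allow_pickle=True)
cv2.imwrite('pics/w14z.png',cv2.cvtColor(cv2.resize(im[70:290,180:420],None,fx=2.7,fy=2.7,interpolation=cv2.INTER_CUBIC),cv2.COLOR_RGB2BGR))
E
```

```text
t: 16.82
tcp_pos: [593.3, -247.6, 139.9]
eef_rot: [[-0.151, 0.989, 0.002], [0.989, 0.151, 0.001], [0.001, 0.002, -1.0]]
wrist_force: [-7.3, -1.6, -2.7]
finger_gap: 0.149
foot slot x,y,z [2.8 2.2 0.2] lean 0.11 roll 0.06 yaw err -0.02 F slot [-7.4 -0.5 -2.7] gap 0.149 t 16.8167
[-0.29800762  1.50342075 -0.28385965]
```

View pics/w14z.png

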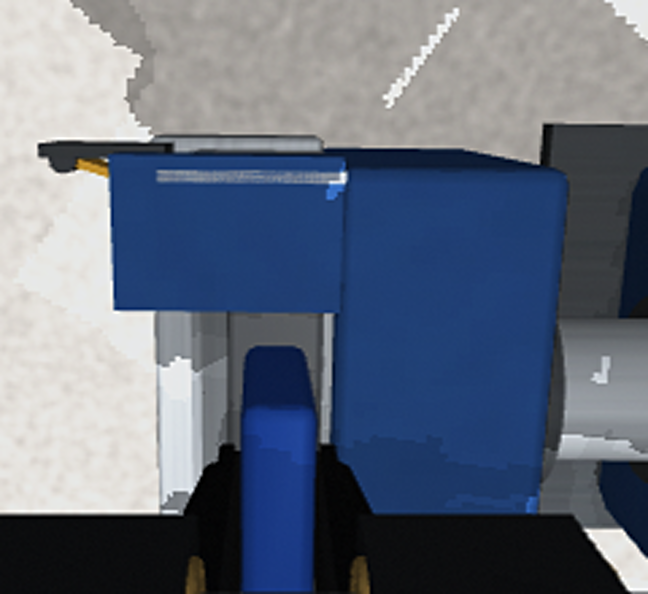

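```bash
python3 -m jog '[[[-0.0012,-0.0002,-0.0004,0,0,0,1],[-0.0012,-0.0002,-0.0004,0,0,0,1]]]'
python3 - <<'E'
from h import *
foot_now()
E
python3 -m jog '[[[0,0,0,0,0,0,0.6],[0,0,0,0,0,0,0.6],[0,0,0,0,0,0,0.6],[0,0,0,0,0,0,0.6],[0,0,0,0,0,0,0.6],[0,0,0,0,0,0,0.6]]]'
python3 - <<'E'
from h import *
foot_now()
o=bot.get_obs();im=bot.snapshot('wrist'); save(im,'w15'); np.save('w15o.npy',[o],allow_pickle=True)
cv2.imwrite('pics/w15z.png',cv2.cvtColor(cv2.resize(im[70:290,180:420],None,fx=2.7,fy=2.7,interpolation=cv2.INTER_CUBIC),cv2.COLOR_RGB2BGR))
E
```

```text
t: 17.03
tcp_pos: [593.1, -247.8, 139.8]
eef_rot: [[-0.151, 0.988, 0.003], [0.988, 0.151, 0.001], [0.0, 0.003, -1.0]]
wrist_force: [-5.2, 0.9, 1.8]
finger_gap: 0.147
foot slot x,y,z [2.7 1.9 0.1] lean 0.17 roll 0.02 yaw err -0.0 F slot [-5.   1.6  1.8] gap 0.147 t 17.0333
t: 17.53
tcp_pos: [593.6, -248.1, 139.6]
eef_rot: [[-0.152, 0.988, 0.004], [0.988, 0.152, 0.0], [-0.001, 0.004, -1.0]]
wrist_force: [-0.6, 0.3, -0.5]
finger_gap: 0.399
foot slot x,y,z [ 3.2  1.4 -0.1] lean 0.21 roll -0.03 yaw err 0.03 F slot [-0.6  0.4 -0.5] gap 0.399 t 17.5333
```

View pics/w15z.png

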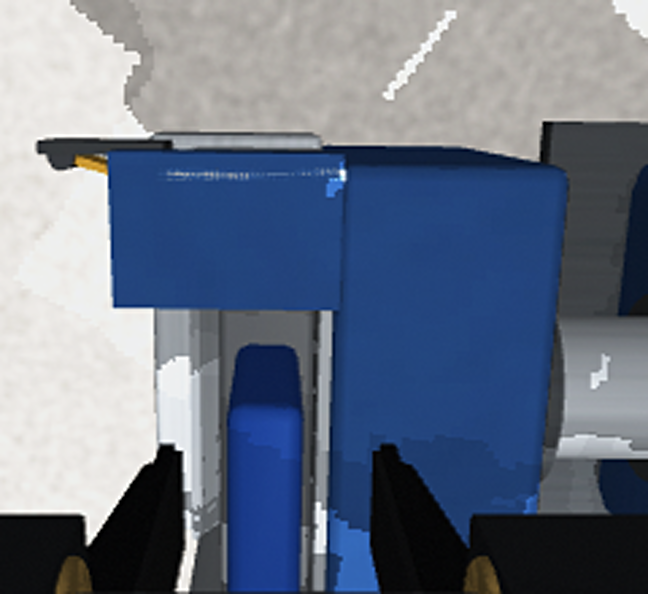

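```bash
python3 -m jog '[[[0,0,0.02,0,0,0,0.6],[0,0,0.055,0,0,0,0.6],[-0.01,0,0.09,0,0,0,0.6],[-0.02,0,0.1,0,0,0,0.6],[-0.02,0,0.1,0,0,0,0.6],[-0.02,0,0.1,0,0,0,0.6]]]'
python3 - <<'E'
from h import *
o=bot.get_obs();im=bot.snapshot('wrist'); save(im,'w16'); np.save('w16o.npy',[o],allow_pickle=True)
cv2.imwrite('pics/w16z.png',cv2.cvtColor(cv2.resize(im[70:270,200:400],None,fx=3,fy=3,interpolation=cv2.INTER_CUBIC),cv2.COLOR_RGB2BGR))
im=bot.snapshot('scene'); save(im,'s16'); cv2.imwrite('pics/s16z.png',cv2.cvtColor(cv2.resize(im[200:320,130:260],None,fx=4.6,fy=4.6,interpolation=cv2.INTER_CUBIC),cv2.COLOR_RGB2BGR))
for t in ['clip_left','clip_right']: rec('wrist',t,o)
E
```

```text
t: 18.08
tcp_pos: [573.2, -248.2, 239.6]
eef_rot: [[-0.151, 0.988, 0.004], [0.989, 0.151, -0.0], [-0.001, 0.004, -1.0]]
wrist_force: [-0.0, 0.6, -1.1]
finger_gap: 0.399
```

View pics/w16z.png

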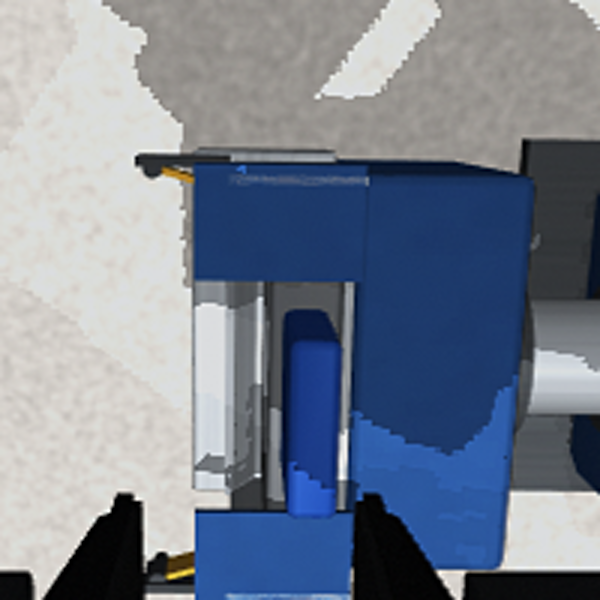

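View pics/s16z.png

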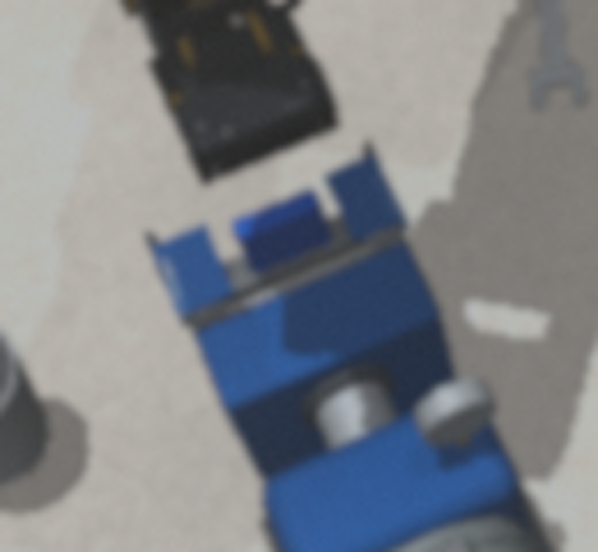

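```bash
python3 - <<'E'
from h import *
sx=np.array([np.cos(np.radians(8.7)),np.sin(np.radians(8.7)),0])
p=np.array([591,-250,140])-150*sx; R=leanR(8.7,42,98.7); print(p); delta(p,R)
E
```

```text
[ 442.72591698 -272.68912304  140.        ]
shift m [-0.1305 -0.0247 -0.0979] rotvec [ 6.290e+00 -4.145e+01 -4.000e-02] t 18.2833
```

```bash
python3 -m jog '[[[-0.03,-0.006,-0.005,0.9,-6,0,0.6],[-0.06,-0.012,-0.02,1.8,-12,0,0.6],[-0.09,-0.018,-0.045,2.7,-18,0,0.6],[-0.115,-0.022,-0.075,3.6,-24,0,0.6],[-0.1305,-0.0247,-0.0979,4.5,-30,0,0.6],[-0.1305,-0.0247,-0.0979,5.4,-36,0,0.6],[-0.1305,-0.0247,-0.0979,6.3,-41.5,0,0.6],[-0.1305,-0.0247,-0.0979,6.3,-41.5,0,0.6],[-0.1305,-0.0247,-0.0979,6.3,-41.5,0,0.6]]]'
python3 - <<'E'
from h import *
o=bot.get_obs();im=bot.snapshot('wrist'); save(im,'w17'); np.save('w17o.npy',[o],allow_pickle=True)
cv2.imwrite('pics/w17z.png',cv2.cvtColor(cv2.resize(im[60:260,200:440],None,fx=3,fy=3,interpolation=cv2.INTER_CUBIC),cv2.COLOR_RGB2BGR))
for t in ['clip_left','clip_right']: rec('wrist',t,o)
E
```

```text
t: 19.03
tcp_pos: [444.4, -269.5, 141.2]
eef_rot: [[-0.164, 0.767, 0.62], [0.986, 0.118, 0.115], [0.015, 0.63, -0.776]]
wrist_force: [-0.3, 0.4, 0.9]
finger_gap: 0.402
wrist clip_left 0.68 [ 548.8 -193.7  119.4] [[374.0, 133.0]]
wrist clip_left 0.56 [ 323.1 -227.     7.2] [[20.0, 134.0]]
wrist clip_right 0.52 [ 577.  -428.    39.1] [[299.0, 338.0]]
```

View pics/w17.png

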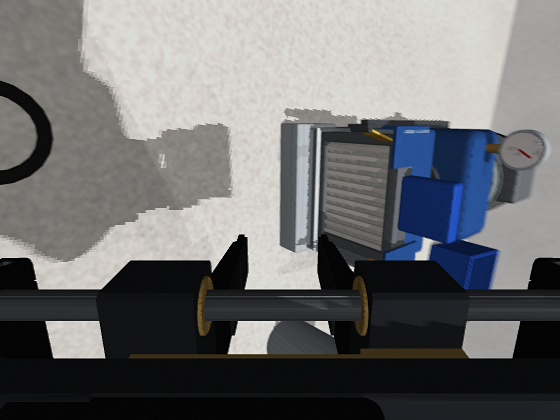

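View pics/w17z.png

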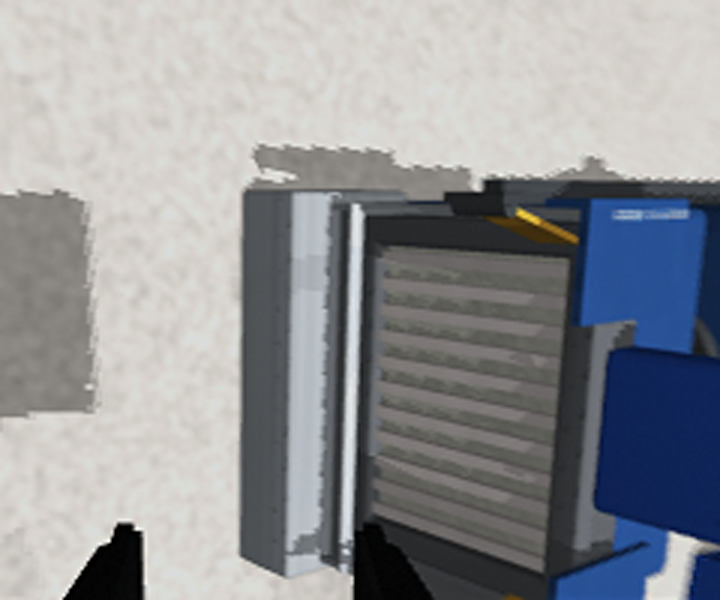

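```bash
python3 - <<'E'
from h import *
o=np.load('w17o.npy',allow_pickle=True)[0]
im=cv2.imread('pics/w17.png'); im=cv2.resize(im[100:270,260:440],None,fx=4,fy=4,interpolation=cv2.INTER_CUBIC)
S=[592.5,-249.5,8.7]
def W(p,M):
    R=Ro.from_euler('z',p[2],degrees=True).as_matrix(); return np.array(M,float)@R.T+np.array([p[0],p[1],30])
def dr(P,col):
    q=(proj('wrist',W(S,P),o)-[260,100]+.5)*4; cv2.polylines(im,[q.astype(np.int32)],True,col,1)
for a,b in((67,36),(-36,-67)): dr([[-34,a,109],[-34,b,109],[12,b,109],[12,a,109]],(0,0,255))
def leaf(sg,th):
    d=np.array([34.5,-10.]); c,s=np.cos(th),np.sin(th); e=np.array([c*d[0]-s*d[1],s*d[0]+c*d[1]])
    t=np.array([-47,66])+e
    return [[-47,sg*66,78],[t[0],sg*t[1],78],[t[0],sg*t[1],92],[-47,sg*66,92]]
for sg in(1,-1):
    dr(leaf(sg,0),(0,255,0)); dr(leaf(sg,.11),(255,0,255))
dr([[-11,60,0],[-11,-60,0],[-11,-60,100],[-11,60,100]],(255,255,0))
cv2.imwrite('pics/w17o.png',im)
E
```

```text
(no output)
```

View pics/w17o.png

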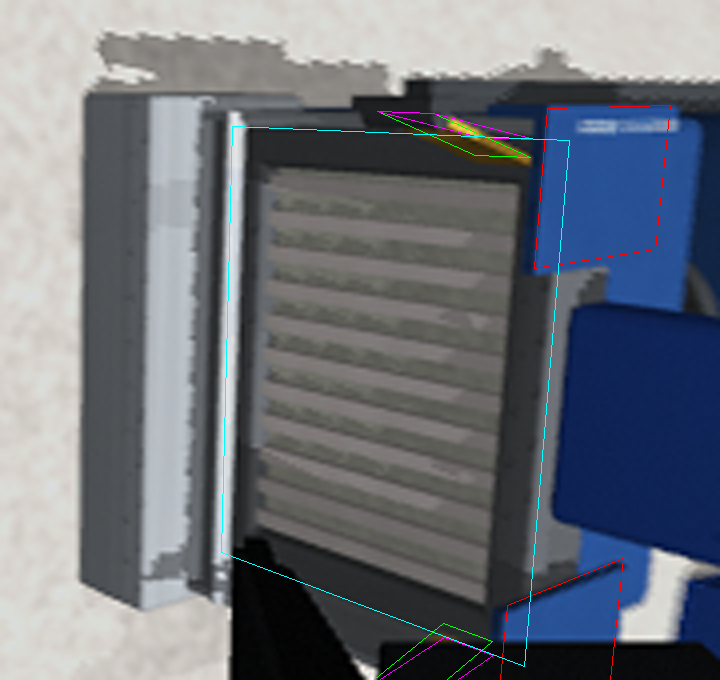

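```bash
python3 -m jog '[[[0.003,-0.02,-0.01,0,0,0,0.6],[0.006,-0.05,-0.02,0,0,0,0.6],[0.012,-0.08,-0.03,0,0,0,0.6],[0.012,-0.08,-0.03,0,0,0,0.6],[0.012,-0.08,-0.03,0,0,0,0.6],[0.012,-0.08,-0.03,0,0,0,0.6]]]'
python3 - <<'E'
from h import *
o=bot.get_obs();im0=bot.snapshot('wrist'); save(im0,'w18'); np.save('w18o.npy',[o],allow_pickle=True)
im=cv2.cvtColor(im0,cv2.COLOR_RGB2BGR)
y0,y1,x0,x1=60,240,270,460
im=cv2.resize(im[y0:y1,x0:x1],None,fx=4,fy=4,interpolation=cv2.INTER_CUBIC); cv2.imwrite('pics/w18z.png',im)
S=[592.5,-249.5,8.7]
def W(p,M):
    R=Ro.from_euler('z',p[2],degrees=True).as_matrix(); return np.array(M,float)@R.T+np.array([p[0],p[1],30])
def dr(P,col):
    q=(proj('wrist',W(S,P),o)-[x0,y0]+.5)*4; cv2.polylines(im,[q.astype(np.int32)],True,col,1)
for a,b in((67,36),(-36,-67)): dr([[-34,a,109],[-34,b,109],[12,b,109],[12,a,109]],(0,0,255))
def leaf(sg,th):
    d=np.array([34.5,-10.]); c,s=np.cos(th),np.sin(th); e=np.array([c*d[0]-s*d[1],s*d[0]+c*d[1]])
    t=np.array([-47,66])+e
    return [[-47,sg*66,78],[t[0],sg*t[1],78],[t[0],sg*t[1],92],[-47,sg*66,92]]
for sg in(1,-1):
    dr(leaf(sg,0),(0,255,0)); dr(leaf(sg,.11),(255,0,255))
dr([[-11,60,0],[-11,-60,0],[-11,-60,100],[-11,60,100]],(255,255,0))
cv2.imwrite('pics/w18o.png',im)
E
```

```text
t: 19.68
tcp_pos: [457.2, -348.2, 112.1]
eef_rot: [[-0.166, 0.769, 0.617], [0.986, 0.119, 0.117], [0.017, 0.628, -0.778]]
wrist_force: [-0.3, 0.7, 0.5]
finger_gap: 0.4
```

View pics/w18z.png

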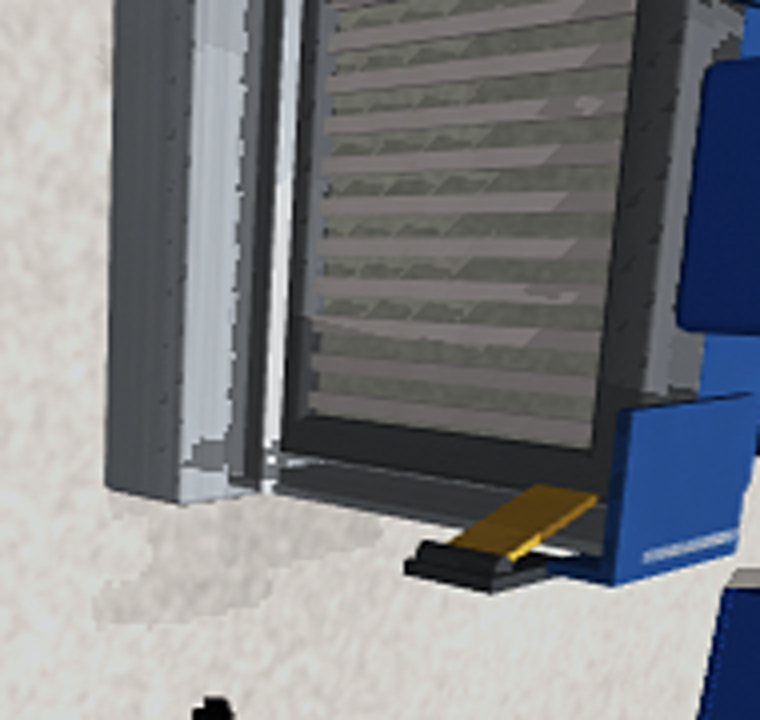

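View pics/w18o.png

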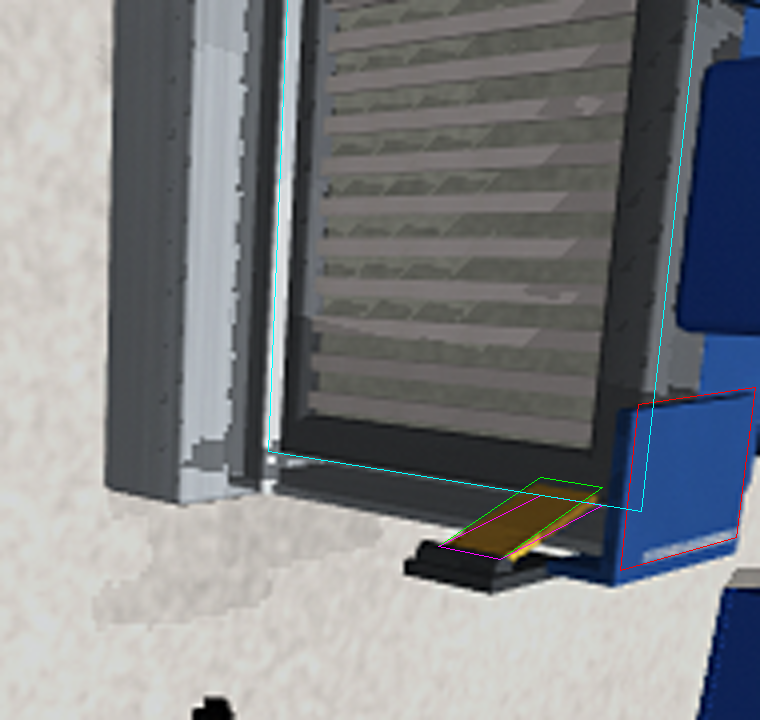

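```bash
python3 - <<'E'
from h import *
S=np.array([592.5,-249.5,30]); a=np.radians(9.0); sx=np.array([np.cos(a),np.sin(a),0]); sy=np.array([-sx[1],sx[0],0])
R=leanR(9,0,99)
print('now',np.abs(bot.get_obs()['qvel']).max())
for x,z in((-75,150),(-45,113),(-20,113)):
    p=S+x*sx-15*sy+[0,0,z]; print(p.round(1)); delta(p,R)
E
```

```text
now 0.019718532741664508
[ 520.8 -276.   180. ]
shift m [0.0636 0.0719 0.0676] rotvec [-7.18 38.25 -0.24] t 19.7333
[ 550.4 -271.4  143. ]
shift m [0.0933 0.0766 0.0306] rotvec [-7.18 38.25 -0.24] t 19.7333
[ 575.1 -267.4  143. ]
shift m [0.118  0.0805 0.0306] rotvec [-7.18 38.25 -0.24] t 19.7333
```

```bash
python3 -m jog '[[[0,0.012,0.02,-1.2,6.4,0,1],[0.005,0.025,0.05,-2.4,12.8,0,1],[0.02,0.04,0.068,-3.6,19.2,0,1],[0.035,0.055,0.068,-4.8,25.6,0,1],[0.05,0.066,0.068,-6,32,0,1],[0.0636,0.0719,0.0676,-7.18,38.25,-0.24,1],[0.0636,0.0719,0.0676,-7.18,38.25,-0.24,1],[0.0636,0.0719,0.0676,-7.18,38.25,-0.24,1],[0.079,0.0745,0.049,-7.18,38.25,-0.24,1],[0.0933,0.0766,0.0306,-7.18,38.25,-0.24,1],[0.0933,0.0766,0.0306,-7.18,38.25,-0.24,1]]]'
python3 - <<'E'
from h import *
o=bot.get_obs();im=bot.snapshot('wrist'); save(im,'w19'); print(o['finger_gap'],o['tcp_pos'])
cv2.imwrite('pics/w19z.png',cv2.cvtColor(cv2.resize(im[70:290,200:440],None,fx=2.7,fy=2.7,interpolation=cv2.INTER_CUBIC),cv2.COLOR_RGB2BGR))
E
```

```text
t: 20.65
tcp_pos: [551.3, -270.1, 140.2]
eef_rot: [[-0.158, 0.987, -0.001], [0.987, 0.158, -0.0], [-0.0, -0.002, -1.0]]
wrist_force: [0.6, 1.0, -0.2]
finger_gap: 0.002
0.002092369495231956 [ 551.27875742 -270.0841673   140.22675938]
```

View pics/w19z.png

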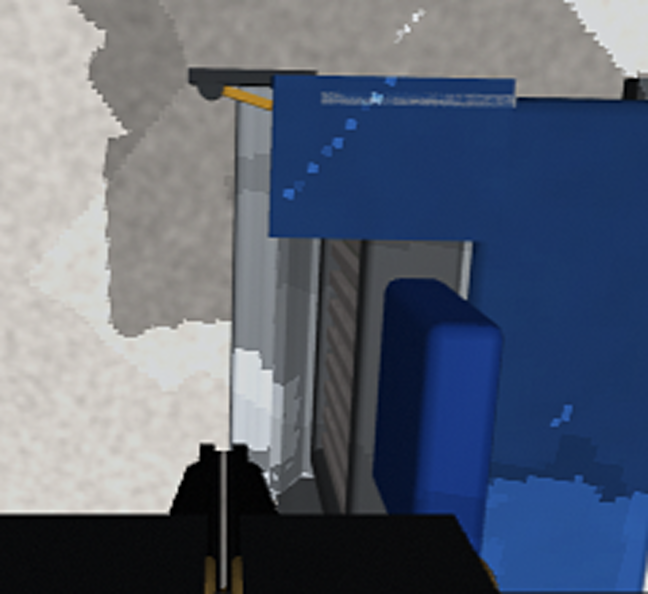

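```bash
python3 -m jog '[[[0.007,0.0011,0,0,0,0,1],[0.014,0.0022,0,0,0,0,1],[0.018,0.0028,0,0,0,0,1],[0.02,0.0032,0,0,0,0,1],[0.02,0.0032,0,0,0,0,1]]]'
python3 - <<'E'
from h import *
foot_now()
E
python3 -m jog '[[[0.002,0.0003,0,0,0,0,1],[0.004,0.0006,0,0,0,0,1],[0.004,0.0006,0,0,0,0,1]]]'
python3 - <<'E'
from h import *
foot_now()
E
```

```text
t: 21.12
tcp_pos: [570.5, -269.4, 143.4]
eef_rot: [[-0.156, 0.988, 0.002], [0.988, 0.156, -0.002], [-0.002, 0.002, -1.0]]
wrist_force: [0.1, 1.0, 0.9]
finger_gap: 0.003
foot slot x,y,z [-23.  -16.3   3.7] lean 0.12 roll -0.11 yaw err 0.28 F slot [0.2 1.  0.9] gap 0.003 t 21.1167
t: 21.37
tcp_pos: [574.4, -268.7, 142.9]
eef_rot: [[-0.156, 0.988, 0.002], [0.988, 0.156, -0.001], [-0.001, 0.001, -1.0]]
wrist_force: [0.2, -0.2, 0.1]
finger_gap: 0.003
foot slot x,y,z [-19.1 -16.1   3.2] lean 0.09 roll -0.08 yaw err 0.28 F slot [ 0.2 -0.2  0.1] gap 0.003 t 21.3667
```

```bash
python3 -m jog '[[[0.001,0.0002,0,0,0,0,1],[0.003,0.0005,0,0,0,0,1],[0.003,0.0005,0,0,0,0,1]]]'
python3 - <<'E'
from h import *
foot_now()
E
python3 -m jog '[[[0.001,0.0002,0,0,0,0,1],[0.002,0.0003,0,0,0,0,1],[0.002,0.0003,0,0,0,0,1]]]'
python3 - <<'E'
from h import *
foot_now()
E
```

```text
t: 21.62
tcp_pos: [577.5, -268.1, 142.8]
eef_rot: [[-0.156, 0.988, 0.002], [0.988, 0.156, -0.001], [-0.001, 0.001, -1.0]]
wrist_force: [-0.2, -0.6, -0.3]
finger_gap: 0.004
foot slot x,y,z [-16.  -16.    3.1] lean 0.08 roll -0.08 yaw err 0.29 F slot [-0.3 -0.5 -0.3] gap 0.004 t 21.6167
t: 21.87
tcp_pos: [579.4, -267.8, 142.8]
eef_rot: [[-0.156, 0.988, 0.001], [0.988, 0.156, -0.001], [-0.001, 0.001, -1.0]]
wrist_force: [-0.8, 0.8, 0.3]
finger_gap: 0.005
foot slot x,y,z [-14.1 -15.9   3.1] lean 0.08 roll -0.07 yaw err 0.3 F slot [-0.7  0.9  0.3] gap 0.005 t 21.8667
```

```bash
python3 -m jog '[[[0.001,0.0002,0,0,0,0,1],[0.002,0.0003,0,0,0,0,1],[0.002,0.0003,0,0,0,0,1]]]'
python3 - <<'E'
from h import *
foot_now()
o=bot.get_obs();im=bot.snapshot('wrist'); save(im,'w20')
cv2.imwrite('pics/w20z.png',cv2.cvtColor(cv2.resize(im[70:290,200:440],None,fx=2.7,fy=2.7,interpolation=cv2.INTER_CUBIC),cv2.COLOR_RGB2BGR))
E
```

```text
t: 22.12
tcp_pos: [581.4, -267.5, 142.8]
eef_rot: [[-0.156, 0.988, 0.002], [0.988, 0.156, -0.001], [-0.001, 0.001, -1.0]]
wrist_force: [0.3, -0.5, 0.3]
finger_gap: 0.007
foot slot x,y,z [-12.  -16.    3.1] lean 0.08 roll -0.08 yaw err 0.3 F slot [ 0.2 -0.5  0.3] gap 0.007 t 22.1167
```

View pics/w20z.png

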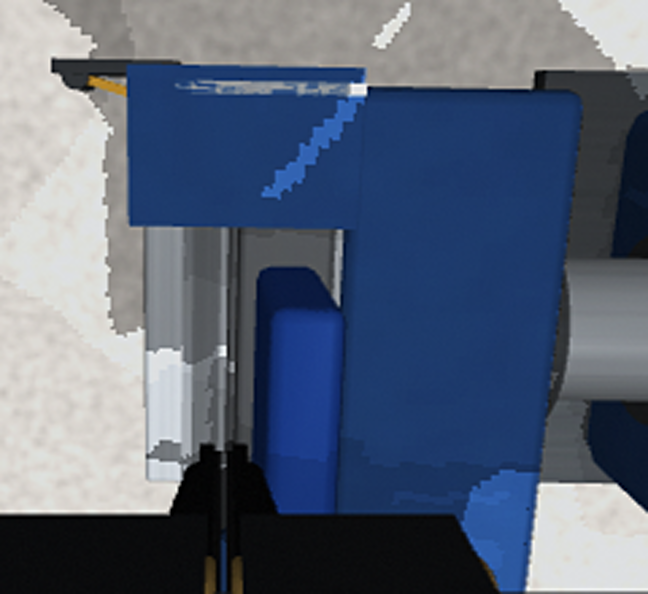

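```bash
python3 -m jog '[[[0.001,0.0002,0,0,0,0,1],[0.002,0.0003,0,0,0,0,1],[0.002,0.0003,0,0,0,0,1]]]'
python3 - <<'E'
from h import *
foot_now()
E
python3 -m jog '[[[0.001,0.0002,0,0,0,0,1],[0.002,0.0003,0,0,0,0,1],[0.002,0.0003,0,0,0,0,1]]]'
python3 - <<'E'
from h import *
foot_now()
E
```

```text
t: 22.42
tcp_pos: [582.4, -267.3, 143.0]
eef_rot: [[-0.156, 0.988, -0.0], [0.988, 0.156, -0.001], [-0.001, -0.001, -1.0]]
wrist_force: [-6.6, -1.8, 3.5]
finger_gap: 0.003
foot slot x,y,z [-11.2 -15.9   3.3] lean -0.03 roll -0.05 yaw err 0.29 F slot [-6.8 -0.8  3.5] gap 0.003 t 22.4167
t: 22.67
tcp_pos: [583.4, -267.2, 143.1]
eef_rot: [[-0.156, 0.988, -0.002], [0.988, 0.156, -0.001], [-0.001, -0.003, -1.0]]
wrist_force: [-11.4, -1.3, 7.3]
finger_gap: 0.007
foot slot x,y,z [-10.4 -15.9   3.4] lean -0.14 roll -0.03 yaw err 0.3 F slot [-11.4   0.5   7.3] gap 0.007 t 22.6667
```

```bash
python3 -m jog '[[[0.001,0.0002,0,0,0,0,1],[0.002,0.0003,0,0,0,0,1],[0.002,0.0003,0,0,0,0,1]]]'
python3 - <<'E'
from h import *
foot_now()
E
python3 -m jog '[[[0.001,0.0002,0,0,0,0,1],[0.002,0.0003,0,0,0,0,1],[0.002,0.0003,0,0,0,0,1]]]'
python3 - <<'E'
from h import *
foot_now()
o=bot.get_obs();im=bot.snapshot('wrist'); save(im,'w21')
cv2.imwrite('pics/w21z.png',cv2.cvtColor(cv2.resize(im[70:290,200:440],None,fx=2.7,fy=2.7,interpolation=cv2.INTER_CUBIC),cv2.COLOR_RGB2BGR))
E
```

```text
t: 22.92
tcp_pos: [583.5, -267.1, 143.1]
eef_rot: [[-0.156, 0.988, -0.006], [0.988, 0.156, -0.001], [0.0, -0.006, -1.0]]
wrist_force: [-22.4, -3.7, 12.1]
finger_gap: 0.002
foot slot x,y,z [-10.7 -15.8   3.4] lean -0.36 roll 0.01 yaw err 0.3 F slot [-22.7  -0.2  12.1] gap 0.002 t 22.9167
t: 23.17
tcp_pos: [583.7, -267.0, 143.1]
eef_rot: [[-0.157, 0.988, -0.01], [0.988, 0.157, -0.0], [0.001, -0.01, -1.0]]
wrist_force: [-33.0, -6.3, 15.3]
finger_gap: 0.004
foot slot x,y,z [-10.9 -15.6   3.4] lean -0.58 roll 0.07 yaw err 0.31 F slot [-33.5  -1.2  15.3] gap 0.004 t 23.1667
```

View pics/w21z.png

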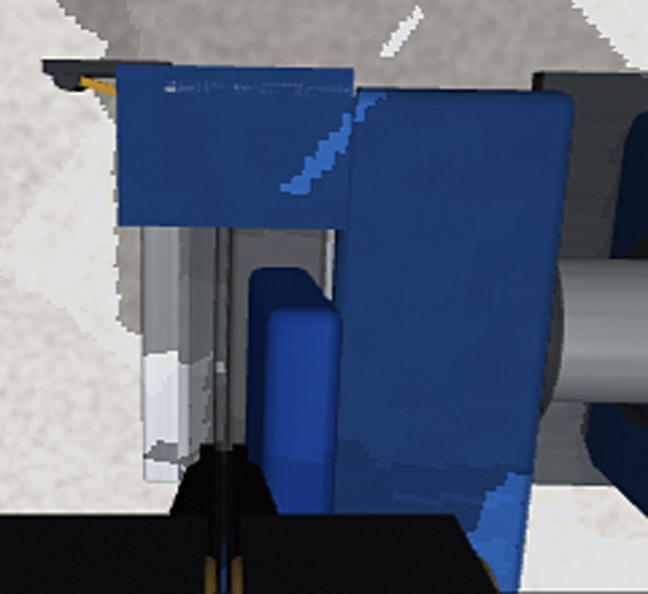

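```bash
python3 -m jog '[[[-0.008,-0.001,0,0,0,0,1],[-0.03,-0.005,0,0,0,0,1],[-0.05,-0.01,0.01,0,0,0,1],[-0.05,-0.01,0.01,0,0,0,1]]]'
python3 - <<'E'
from h import *
delta([457.2,-348.2,112.1],leanR(8.7,42,98.7))
E
```

```text
t: 23.55
tcp_pos: [537.2, -277.0, 154.1]
eef_rot: [[-0.155, 0.988, 0.002], [0.988, 0.155, -0.002], [-0.002, 0.001, -1.0]]
wrist_force: [0.7, 0.5, 0.2]
finger_gap: 0.004
shift m [-0.08   -0.0712 -0.042 ] rotvec [  6.52 -41.4   -0.18] t 23.55
```

```bash
python3 -m jog '[[[-0.02,-0.016,0,1,-6.5,0,1],[-0.04,-0.032,0,2,-13,0,1],[-0.06,-0.05,-0.01,3,-19.5,0,1],[-0.08,-0.065,-0.03,4,-26,0,1],[-0.08,-0.071,-0.042,5,-32.5,0,1],[-0.08,-0.071,-0.042,6,-39,0,1],[-0.08,-0.071,-0.042,7.2,-45.4,0,1],[-0.08,-0.071,-0.042,7.2,-45.4,0,1],[-0.08,-0.071,-0.042,7.2,-45.4,0,1]]]'
cat > clipview.py <<'E'
from h import *
import sys
def clipview(n,S=[592.5,-249.5,8.7],box=(60,240,270,460),snap=True):
    if snap:
        o=bot.get_obs();im0=bot.snapshot('wrist'); save(im0,n); np.save(n+'o.npy',[o],allow_pickle=True); print(np.abs(o['qvel']).max())
    o=np.load(n+'o.npy',allow_pickle=True)[0]
    im=cv2.imread('pics/'+n+'.png')
    y0,y1,x0,x1=box
    im=cv2.resize(im[y0:y1,x0:x1],None,fx=4,fy=4,interpolation=cv2.INTER_CUBIC); cv2.imwrite('pics/'+n+'z.png',im)
    def W(p,M):
        R=Ro.from_euler('z',p[2],degrees=True).as_matrix(); return np.array(M,float)@R.T+np.array([p[0],p[1],30])
    def dr(P,col):
        q=(proj('wrist',W(S,P),o)-[x0,y0]+.5)*4; cv2.polylines(im,[q.astype(np.int32)],True,col,1)
    for a,b in((67,36),(-36,-67)): dr([[-34,a,109],[-34,b,109],[12,b,109],[12,a,109]],(0,0,255))
    def leaf(sg,th):
        d=np.array([34.5,-10.]); c,s=np.cos(th),np.sin(th); e=np.array([c*d[0]-s*d[1],s*d[0]+c*d[1]])
        t=np.array([-47,66])+e
        return [[-47,sg*66,78],[t[0],sg*t[1],78],[t[0],sg*t[1],92],[-47,sg*66,92]]
    for sg in(1,-1):
        dr(leaf(sg,0),(0,255,0)); dr(leaf(sg,.11),(255,0,255))
    dr([[-11,60,0],[-11,-60,0],[-11,-60,100],[-11,60,100]],(255,255,0))
    cv2.imwrite('pics/'+n+'ov.png',im)
E
python3 -c "
from clipview import *
clipview('w22')"
```

```text
t: 24.3
tcp_pos: [459.8, -346.7, 110.6]
eef_rot: [[-0.162, 0.723, 0.671], [0.987, 0.114, 0.116], [0.007, 0.681, -0.732]]
wrist_force: [0.7, -0.1, -0.7]
finger_gap: 0.008
2.182768795818764
```

View pics/w22z.png

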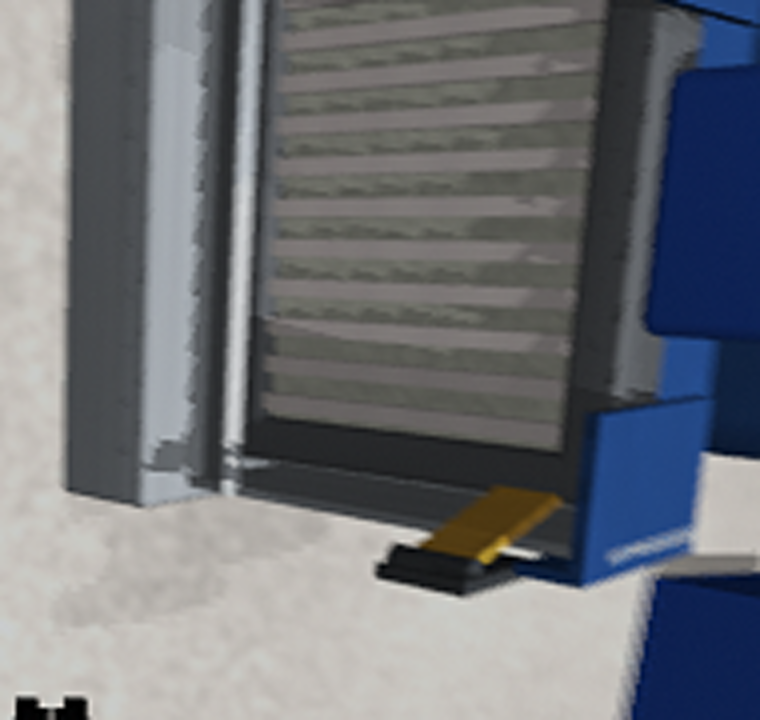

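View pics/w22ov.png

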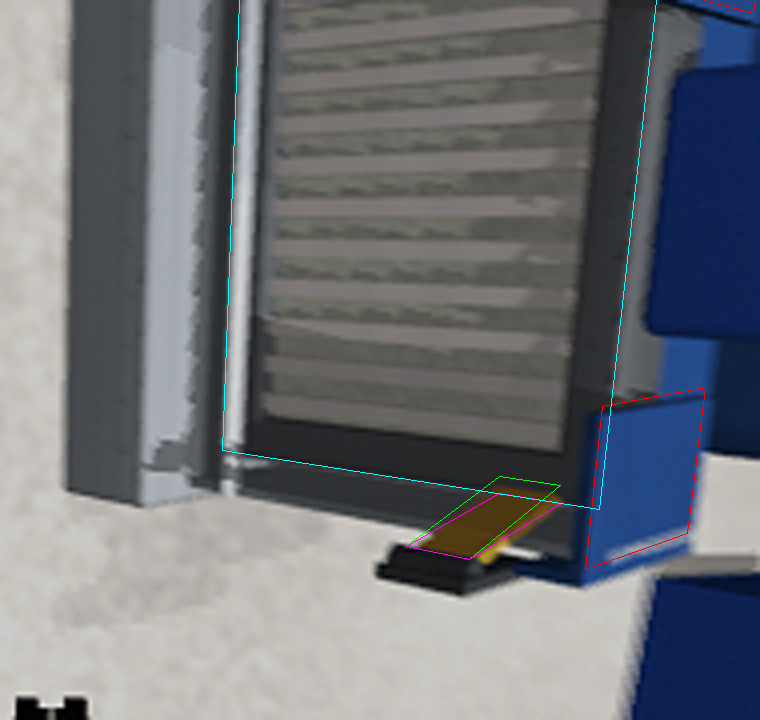

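```bash
python3 -m jog '[[[0,0,0,0,0,0,1],[0,0,0,0,0,0,1],[0,0,0,0,0,0,1]]]'
python3 -c "
from clipview import *
clipview('w23')
im=cv2.imread('pics/w23.png')
c=im[160:215,320:430]; c=np.clip(c.astype(float)*1.8,0,255).astype(np.uint8)
cv2.imwrite('pics/w23c.png',cv2.resize(c,None,fx=7,fy=7,interpolation=cv2.INTER_NEAREST))
"
```

```text
t: 24.6
tcp_pos: [460.0, -345.3, 110.6]
eef_rot: [[-0.165, 0.727, 0.666], [0.986, 0.115, 0.119], [0.01, 0.677, -0.736]]
wrist_force: [-0.5, 0.5, 0.8]
finger_gap: 0.005
0.02498415343224134
```

View pics/w23ov.png

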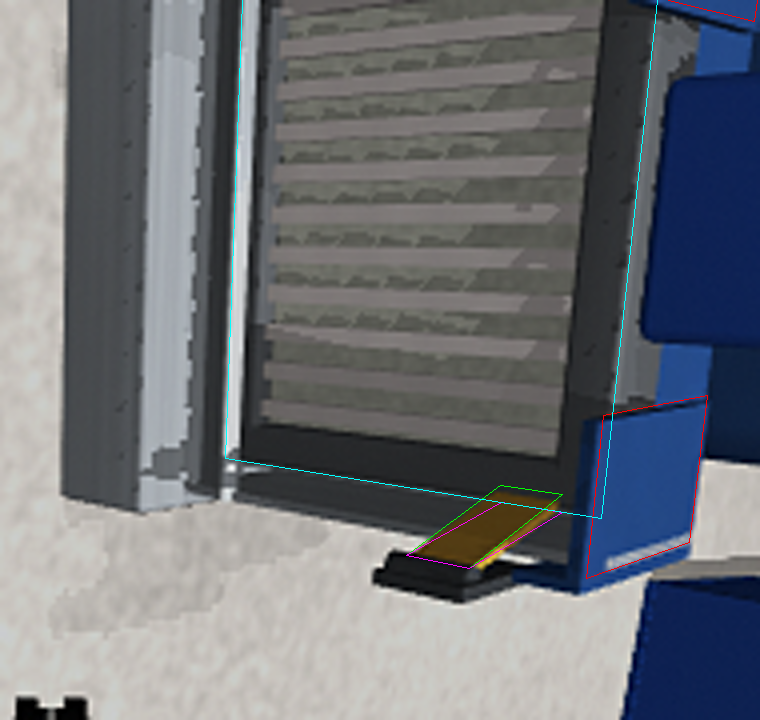

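View pics/w23c.png

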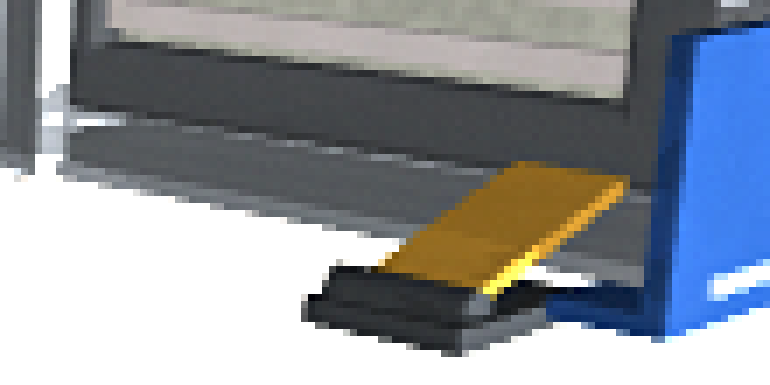

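```bash
python3 -c "
import cv2,numpy as np
im=cv2.imread('pics/w23.png')
c=im[20:200,285:450]; c=np.clip(c.astype(float)*2,0,255).astype(np.uint8)
cv2.imwrite('pics/w23d.png',cv2.resize(c,None,fx=4.4,fy=3.3,interpolation=cv2.INTER_NEAREST))
c=im[0:120,320:450]; c=np.clip(c.astype(float)*2,0,255).astype(np.uint8)
cv2.imwrite('pics/w23e.png',cv2.resize(c,None,fx=5,fy=5,interpolation=cv2.INTER_NEAREST))
"
```

```text
(no output)
```

View pics/w23e.png

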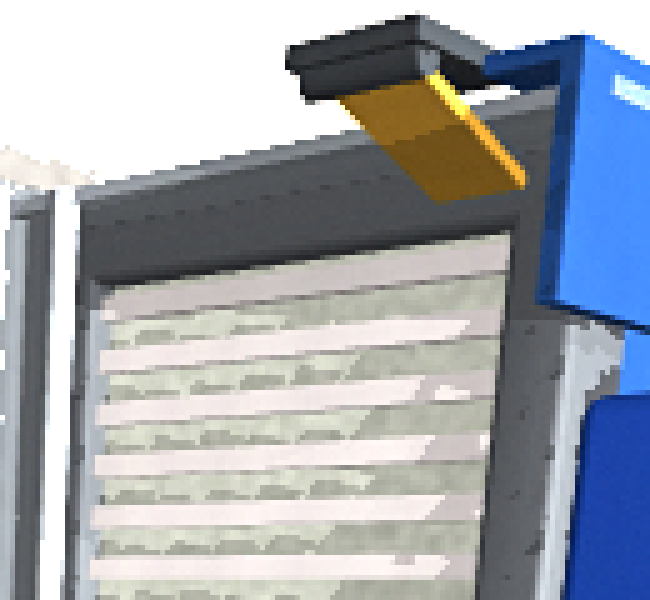

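View pics/w23.png

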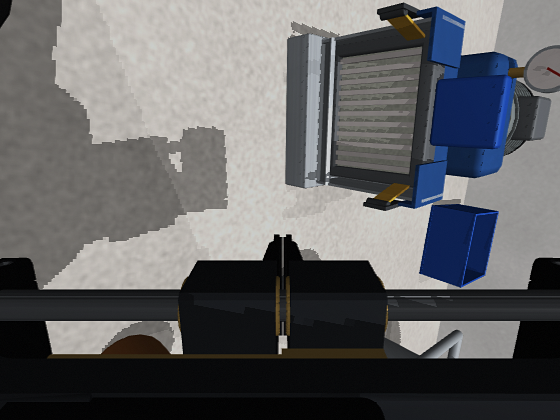

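```bash
python3 - <<'E'
from h import *
from scipy.optimize import least_squares
o=np.load('w23o.npy',allow_pickle=True)[0]
M=np.array([[-34,67,109],[-34,36,109],[-34,-36,109],[-34,-67,109]],float)
U=np.array([[436.6,7.6],[431.4,61],[418.9,165.3],[415.4,208]])-0.5
def W(p,M):
    R=Ro.from_euler('z',p[2],degrees=True).as_matrix(); return np.array(M,float)@R.T+np.array([p[0],p[1],30])
s=least_squares(lambda p:(proj('wrist',W(p,M),o)-U).ravel(),[592,-250,9]);print(s.x.round(2),s.fun.round(1))
S=s.x
def tip(sg,th):
    d=np.array([34.5,-10.]); c,sn=np.cos(th),np.sin(th); e=np.array([c*d[0]-sn*d[1],sn*d[0]+c*d[1]]); t=np.array([-47,66])+e
    return [[t[0],sg*t[1],78],[t[0],sg*t[1],92]]
obsL=np.array([[408,40.4],[425,37]])-.5; obsR=np.array([[320+515/7,160+162/7],[320+628/7,160+180/7]])-.5
for n,sg,ob in(('L',1,obsL),('R',-1,obsR)):
    for th in(0,.05,.11): print(n,th,(proj('wrist',W(S,tip(sg,th)),o)-ob).round(1).tolist())
# cassette face edges: left edge points (w23e dashed boundary?), right boundary points
for y in(-62,-60,-58,-56,56,58,60,62): print(y,proj('wrist',W(S,[[-11,y,5],[-11,y,50],[-11,y,90]]),o).round(1).tolist())
E
```

```text
[ 590.88 -251.14    8.21] [-0.3  1.7 -0.6 -1.   0.4  0.3 -0.6 -1.4]
L 0 [[-1.4, -0.0], [-0.7, 0.3]]
L 0.05 [[-0.9, -2.4], [-0.2, -2.1]]
L 0.11 [[-0.3, -5.3], [0.4, -5.1]]
R 0 [[0.0, -0.0], [-0.7, -0.2]]
R 0.05 [[0.1, 1.9], [-0.6, 1.8]]
R 0.11 [[0.2, 4.3], [-0.6, 4.2]]
-62 [[327.9, 178.2], [365.7, 184.6], [406.4, 191.5]]
-60 [[328.0, 176.2], [365.8, 182.4], [406.7, 189.2]]
-58 [[328.1, 174.2], [366.0, 180.3], [406.9, 186.8]]
-56 [[328.2, 172.3], [366.1, 178.1], [407.2, 184.4]]
56 [[333.3, 52.7], [375.6, 45.5], [422.1, 37.6]]
58 [[333.4, 50.4], [375.8, 42.9], [422.4, 34.7]]
60 [[333.5, 48.1], [375.9, 40.3], [422.7, 31.8]]
62 [[333.6, 45.7], [376.1, 37.7], [423.0, 28.8]]
```

```bash
python3 - <<'E'
from h import *
o=np.load('w23o.npy',allow_pickle=True)[0]
S=[590.9,-251.1,8.2]
def W(p,M):
    R=Ro.from_euler('z',p[2],degrees=True).as_matrix(); return np.array(M,float)@R.T+np.array([p[0],p[1],30])
im=cv2.imread('pics/w23.png')
x0,y0,x1,y1=320,20,450,215; f=4
c=np.clip(im[y0:y1,x0:x1].astype(float)*2,0,255).astype(np.uint8); c=cv2.resize(c,None,fx=f,fy=f,interpolation=cv2.INTER_CUBIC)
def dr(P,col):
    q=(proj('wrist',W(S,P),o)-[x0,y0]+.5)*f; cv2.polylines(c,[q.astype(np.int32)],True,col,1)
for dx,col in((0,(255,255,0)),(-3,(0,0,255))):
    y=3
    dr([[-11+dx,60+y,0],[-11+dx,-60+y,0],[-11+dx,-60+y,100],[-11+dx,60+y,100]],col)
    dr([[11+dx,60+y,100],[11+dx,-60+y,100],[-11+dx,-60+y,100],[-11+dx,60+y,100]],col)
    dr([[-7+dx,25+y,100],[-7+dx,-25+y,100],[-7+dx,-25+y,148],[-7+dx,25+y,148]],col)
cv2.imwrite('pics/w23f.png',c)
E
```

```text
(no output)
```

View pics/w23f.png

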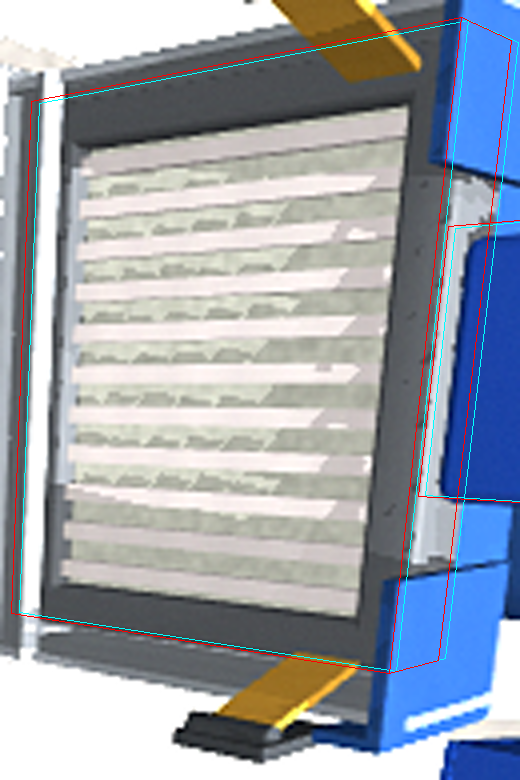

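```bash
python3 -m jog '[[[-0.02,0.01,0.03,0,0,0,1],[-0.03,0.03,0.07,0,0,0,1],[-0.03,0.05,0.11,0,0,0,1],[-0.03,0.05,0.13,0,0,0,1],[-0.03,0.05,0.13,0,0,0,1],[-0.03,0.05,0.13,0,0,0,1]]]'
python3 - <<'E'
from h import *
for n in('top','scene'):
    im=bot.snapshot(n); save(im,n[0]+'24')
    for s,c in tabs(im): print(n,s,c.round(1))
for c,t in (('top','jar_amber'),('top','beaker'),('top','spanner'),('top','clamp_gasket'),('top','bottle_white'),('top','sample_pot'),('scene','jar_amber'),('scene','clamp_gasket'),('top','orange1'),('scene','orange1')): rec(c,t,None,2 if 'orange' in t else 1)
print(bot.get_obs()['wrist_force'],bot.get_obs()['t'])
E
```

```text
t: 25.15
tcp_pos: [430.0, -295.0, 242.1]
eef_rot: [[-0.165, 0.725, 0.668], [0.986, 0.118, 0.116], [0.006, 0.678, -0.735]]
wrist_force: [-0.2, 0.9, -0.1]
finger_gap: 0.005
top [ 108   37   50   53 1258] [133.2  63.1]
top [ 390   45   50   51 1185] [415.2  70. ]
top [333 127  48  28 952] [358.6 140.7]
top [199 160   7  21 120] [201.6 169.6]
top [ 337  170   57   40 1477] [363.2 186.9]
top [ 93 186  12  11  99] [ 98.8 190.7]
top [199 208   7  19 124] [201.8 217.3]
scene [386   0  10   6  52] [390.5   2.2]
scene [328 173   8  14  58] [331.5 179.6]
scene [423 178   8   8  54] [426.3 181.4]
scene [346 202  11  22 111] [351.2 211.1]
scene [202 235  14  17 136] [208.5 242.9]
scene [182 243  17  11  90] [190.4 248.3]
scene [164 251  16  16 138] [172.4 258.6]
scene [174 254  51  35 902] [198.6 270.8]
scene [ 189  290   52   38 1098] [211.4 307.9]
scene [ 453  297   72   66 1712] [489.7 328.9]
scene [150 408  39  12 248] [174.  415.4]
top jar_amber 0.88 [ 406.5 -472.7   83.2] [[445.0, 267.0]]
top beaker 0.75 [ 599.6 -465.1   53. ] [[435.0, 199.0]]
top spanner 0.86 [396.7 -43.2   9.1] [[285.0, 268.0]]
top clamp_gasket 0.71 [ 591.8 -254.1  131.1] [[367.0, 194.0]]
top bottle_white 0.9 [578.9 440.4 101.6] [[110.0, 195.0]]
top sample_pot 0.63 [418.8 434.1  60.7] [[112.0, 255.0]]
scene jar_amber 0.56 [ 427.6 -476.4   67.7] [[106.0, 238.0]]
scene clamp_gasket 0.7 [ 305.5 -229.6    9.1] [[186.0, 195.0]]
top orange1 0.93 [513.7 263.7 142.7] [[170.0, 218.0]]
top orange1 0.62 [632.2 264.5 160.6] [[171.0, 172.0]]
scene orange1 0.86 [646.8 259.9 153.3] [[377.0, 215.0]]
scene orange1 0.68 [520.5 259.6 141.3] [[357.0, 183.0]]
[0.4539798  0.0473735  0.46041354] 25.75
```

View pics/t24.png

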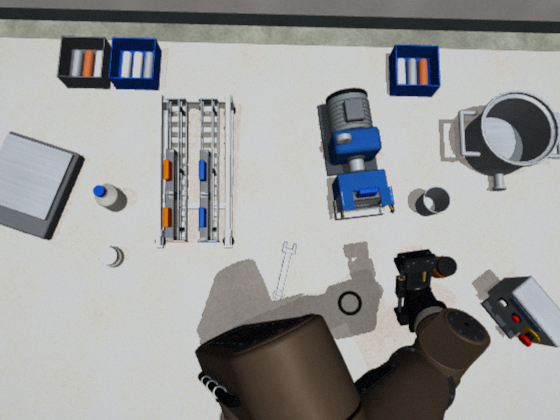

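View pics/s24.png

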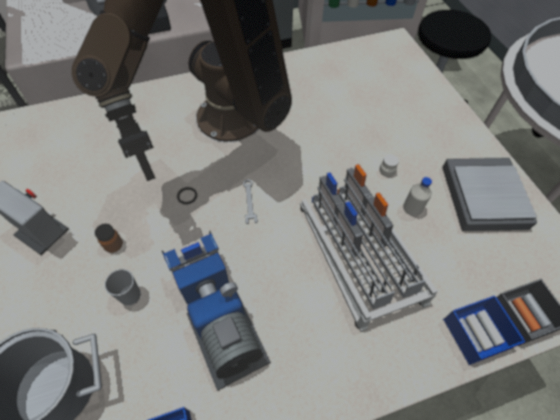

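```bash
python3 - <<'E'
from h import *
im=cv2.imread('pics/t24.png'); x0,y0,x1,y1=325,150,410,230;f=7
c=cv2.resize(im[y0:y1,x0:x1],None,fx=f,fy=f,interpolation=cv2.INTER_CUBIC)
S=[590.9,-251.1,8.2]
def W(p,M):
    R=Ro.from_euler('z',p[2],degrees=True).as_matrix(); return np.array(M,float)@R.T+np.array([p[0],p[1],30])
def dr(P,col):
    q=(proj('top',W(S,P))-[x0,y0]+.5)*f; cv2.polylines(c,[q.astype(np.int32)],True,col,1)
for a,b in((67,36),(-36,-67)): dr([[-34,a,109],[-34,b,109],[12,b,109],[12,a,109]],(0,0,255))
dr([[-7,28,148],[-7,-22,148],[7,-22,148],[7,28,148]],(0,255,255))
dr([[-11,36,100],[-11,-36,100],[11,-36,100],[11,36,100]],(0,255,0))
cv2.imwrite('pics/t24z.png',c)
E
```

```text
(no output)
```

View pics/t24z.png

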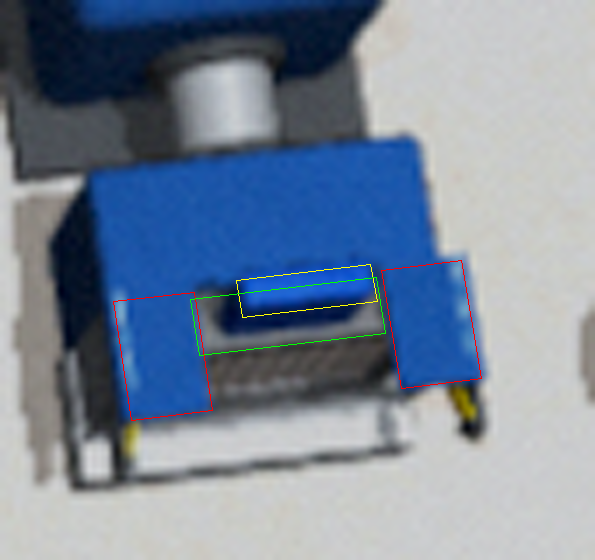

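```bash
python3 - <<'E'
from h import *
o=bot.get_obs(); print(o['t'],np.abs(o['qvel']).max(),o['wrist_force'],o['finger_gap'])
print(bot.hand_in())
E
```

```text
25.75 0.0041985648923191276 [0.4539798  0.0473735  0.46041354] 0.007459910734708432
the job is handed in; nothing more can be done
None
```

The front blue cassette is fitted in the pump's filter box and the job is handed in at 25.75 s of the 51 s allowed. It reported no verdict, so what follows rests on my own checks.

**What I did:**
- I gripped the blue tab, lifted the cassette along the lane's normal, and the other two rolled down to the stop.
- I put the foot into the slot at a 30° lean, felt the floor by force, and swung the cassette upright. I pressed it home at about 23 N at the wrist and let go.
- After letting go, the cassette's top moved out by about 3 mm and the right clip looked doubtful in the picture. I pushed the tab in once more with closed fingers, up to 33 N. It was stiff against the rear gasket and gave only about 1 mm.

**Last checks:**
- **Clips:** In the settled wrist view, refitting the box from its hood corners puts both clips at about 0 rad. My first overlay, with a slightly wrong box pose, had suggested about 0.05 to 0.07 rad for the right clip.
- **Cassette:** It stands upright and square, about 0 to 1 mm in x. It sits about 3 mm towards the left cheek (6 mm allowed), so the right clip overlaps its edge by only about 0.5 mm. I did not centre it.
- **Not confirmed:** My estimates of the box's x position disagree by 2 to 3 mm between the camera fits and the contact readings. Final height was not measured after release.
- **Everything else:** The two remaining blue tabs are within a pixel of the original first- and second-place positions. The orange cassettes and loose items are unmoved to within the recogniser's error. It mislabelled the black gasket ring in the top view, but the scene view shows the ring in place.
- **Robot:** It is clear of everything, with wrist force under 1 N.

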